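# Take the split retaining ring out of a fume-filter canister

### The job

The filter screen of the fume canister is to be changed. Hook the square-handled pick under the raised tail of the split spring ring and lift that end some 2 cm, up out of its groove, then take the ring right out and lay it flat in the empty aluminium parts tray. Hang the pick back in its rack, leave the screen in the canister, and neither knock the other things about nor let the ring drop onto the bench.

Things in the scene. Friction and masses are not known exactly. Their poses are not given: they have to be found in the camera images.
- canister: Dark steel round filter canister, fixed. Origin: centre of its underside, front -x. 148 mm across (foot 176), rim top 100 mm up. A bevelled lip (inner diameter 124 mm) holds the ring down in its groove (floor 87.5 mm up). From -15 to +45 degrees (about z, counter-clockwise from its -x axis) lip and groove are cut away and the wall is only 87.5 mm high. 52 mm hose spigot on +x, out to 132 mm.
- ring_centre (a point): Centre of the split ring, at wire mid-height, fixed to its back part; axes as the canister's while fitted (then on the canister's axis, 91.5 mm up). Spring-steel wire 8 mm thick, wire line 61 mm in radius, 134 g, 28 mm gap at the front. It bends a little and is lightly sprung outward. Lying flat, this point is 4 mm above the floor.
- tail_tip (a point): Wire centre at the middle of the ring's tail: its last 18 mm (17 to 34 degrees), kicked up 9 mm. At first 25 degrees counter-clockwise from the canister's -x axis, 61 mm from its axis, 100.5 mm up: free height 87.5 to 96.5 mm below the wire. Lifting it takes 5 to 15 N; 27 mm up, its side of the ring is out, and when let go it stays on the rim, about 10 mm higher than at first.
- screen_top (a point): Centre of the top face of the screen in the canister: perforated brass disc, free to lift, 118 mm across, 8 mm thick, top about 85.5 mm above the bench (so just below the ring), with a black knob (17 mm across, 12 mm high) in the middle. It stays there.
- pick_handle (a point): Centre of the pick's dark wooden handle: square bar 20 x 20 mm, 80 mm long, hanging upright. z up along it, x the way the hook points. 40 to 45 mm below this point a 36 mm square flange, which rests on the rack's shelf; below that an 8 mm round shaft, 78 mm long, ending in the flat hook foot. 140 g.
- pick_hook (a point): Point on the flat top of the pick's hook foot where the wire should lie: 12 mm along x from the shaft's axis, 119.5 mm below the handle's centre. The foot is 9 mm wide, 3.5 mm thick (underside 123 mm below the handle's centre) and reaches 21 mm from the shaft's axis along x. Axes as the handle's.
- rack: Steel tool rack, fixed. Origin: centre of its underside, open front -x, 270 mm along y. Shelf (top 122 mm up) with three slots 20 mm wide at y = -76, 0, +76 mm, open to the front from x = +19 to -35 mm; tools hang by their flanges with shafts at x = 0, in any order. The pick's hook points along its slot to the rack's -x, so it goes straight up and down. Low back edge at x = 37 mm.
- tray_floor (a point): Centre of the inner floor (3 mm above the bench) of the square aluminium parts tray, fixed, 200 x 200 mm outside, 194 mm inside, walls 24 mm high; axes along its sides.
- driver_handle (a point): Bystander: middle of the black round nut driver's handle in the rack, 32 mm across; its top is 202 mm above the bench, as high as any tool there but the pick (207 mm).
- scraper_handle (a point): Bystander: middle of the light-wood round scraper's handle in the rack, 24 mm across.
- beaker_mid (a point): Bystander: middle of a glass beaker, 68 mm across, 95 mm high.
- bottle_mid (a point): Bystander: middle of a white bottle, 60 mm across, 150 mm high.
- jar_mid (a point): Bystander: middle of an amber jar, 60 mm across, 60 mm high.
Things that resemble listed ones, but are neither listed nor needed, are in the scene too. What is shaped like the canister but pink is not meant.

How it is judged:
On the way:
1. the pick, and not the fingers, holds the ring's tail up clear of the rim (tail wire centre at least 12 mm above the rim's top) (z of tail_tip in the frame of canister above 0.112 m and contact force between pick and ring above 0.5 N and contact force between the fingers and ring below 0.2 N), for 0.2 s.
At the end, for the whole second after the job is handed in: The ring lies flat and still in the tray (centre within 46 mm of the tray's centre and under 9 mm above its floor, tilt under 0.1 rad); the pick hangs upright by its flange in a rack slot (height within 5 mm, tilt under 0.12 rad); the screen is still down in the canister (z of ring_centre in the frame of tray_floor between 0 and 0.009 m and horizontal distance between ring_centre and tray_floor below 0.046 m and angle between ring_centre's own z axis and vertical below 0.1 rad and linear speed of ring below 0.02 m/s and z of pick_handle in the frame of rack between 0.163 and 0.172 m and x of pick_handle in the frame of rack between -0.03 and 0.025 m and y of pick_handle in the frame of rack between -0.1 and 0.1 m and angle between pick_handle's own z axis and vertical below 0.12 rad and z of screen_top in the frame of canister below 0.09 m); the robot touches nothing.
It fails at once if the ring falls on the bench outside the tray (height (world z) of ring_centre below 0.05 m and horizontal distance between ring_centre and tray_floor above 0.13 m).
It fails at once if another tool is knocked in or out of the rack (moved over 30 mm) (distance of any of driver_handle, scraper_handle from where it was at the start of the episode above 0.03 m).
It fails at once if the beaker, bottle or jar is pushed about (moved over 30 mm) (distance of any of beaker_mid, bottle_mid, jar_mid from where it was at the start of the episode above 0.03 m).
It also fails if it takes over 72 s, if anything falls off the work surface, if the arm or the gripper's body presses on something with over 40 N, if the wrist force passes 120 N, or if a joint passes its speed limit or range.

### The arm

A 6-joint arm with a two-finger parallel gripper is mounted at the origin on the work surface. World frame = base frame: x ahead of the robot, y to its left, z up, the work surface at z = 0. Lengths are in m, angles in rad, forces in N, time in s.
With the tool pointing down it reaches from about 0.375 to 0.9 m from the base axis. Payload 3.1 kg.
Tool frame: the origin (TCP) lies at the very end of the fingers, on their centre line; the grasp point (between the pads) lies 19 mm behind it (tcp_to_grasp is the distance from the TCP to the grasp point, in m); z points along the fingers, y is the direction in which the jaws open and shut (so a half turn about z gives the same grasp; the last joint's range is limited). The gripper opens to 85 mm and grips with 20 to 120 N. Pads are 22 mm wide; open, the fingers measure 114 mm over their backs; the gripper's body (76 mm by 85 mm) begins 54 mm behind the grasp point. The pads swing forward as they close: fully open they stand 13 mm farther back than shut.
Start: joints at [1.075, 0.527, 1.433, -0, 1.181, -0.178], TCP at [0.195, 0.594, 0.231] pointing down, gripper open.
Joint ranges: [-3.08, 3.08], [-0.75, 2.2], [0.22, 2.44], [-1.43, 4.57], [0, 2.65], [-2.85, 2.85]. Speed limits (rad/s): [2.79, 2.79, 3.14, 3.14, 3.14, 3.14].

### API

Orientations are given as a unit quaternion [x, y, z, w].
In Python, from station import sense, snapshot, camera_info, sign_off, tcp_to_grasp gives the robot as it stands.
- The arm moves only by the shell command python3 -m inch 'ROWS' [FORCE]. ROWS is JSON, a list of rows, each a list of 3 entries, a list of its own where there are three numbers: the closure, from -1 (fully open) to 1 (shut), so that 0 is half open, then the shift along the tool's x, y, z normalised to -1 to 1, where 1 is 10 cm, then the turn, a rotation vector about the tool's x, y, z normalised to -1 to 1, where 1 is 360 degrees. In form: [[jaw, [dx, dy, dz], [ax, ay, az]], ...]. A call has 1 to 20 rows; each row is the pose to reach, as a shift and turn from the pose commanded when the call began, along the tool's axes at that moment, turning the shorter way round; what a row does not reach only later rows make up. A row lasts 1/10 s, in which the tool goes at most 50 mm and 8.59 degrees, less where a joint would pass 70% of its speed; a pose out of reach is approached as far as the arm can. A call with a number of a shift or a turn outside -1 to 1 is refused whole. A call with a gripper value outside its range is refused whole. The fingers move at their own pace and stop on an object; FORCE is the grip in N (left out, the last holds). Time passes only in rows, so rows that repeat a pose let the fingers close. It gives the time, the measured TCP pose, the force and the opening at its end, in the units of the state.
- sense(): the state, without advancing time (a new reading comes with each control period).
- snapshot(name): name is "side" or "top"; returns (picture, depth): 384x512x3 uint8, blue, green, red; 384x512 float32, m along the optical axis (not along the pixel's ray), 0 where there is no reading.
- camera_info(name): a dict with "K" (3x3 intrinsics, pixels), "origin" and "orientation" of the camera in the world. Camera axes: x right, y down, z forward; pixel columns grow to the right and rows downward; lengths in m; the calibration is good to about 2 mm. A picture is of the moment at which its call begins. camera_info takes no time and is no camera call.
- sign_off(): hands the job in, once; it reports no verdict.
The state is a dict: "t": time; "q": joint angles; "qd": joint speeds; "tau": joint torques, N m; "tcp_pos": TCP position; "tool_rot": TCP orientation; "force": force on the tool from outside, world axes, zero at the start; "ft_torque": the same for the moment, N m; "finger_gap": opening from 0.0 (shut) to 1.0 (fully open).
Only numpy, scipy, OpenCV 4.12 (cv2) and the standard library are available. Lean on these libraries where they do the work, as an engineer would, in place of code of your own. Each camera call takes 0.05 s, during which the arm holds its last target.

## Working session

There is one attempt and no reset: what is moved stays moved. The work goes in short steps, Python scripts to look and compute and a shell command to move; the robot and the scene stay as the last step left them, time stands still between calls to the robot, and variables do not carry over. Pictures are saved under pics/ and viewed, and the job is handed in when it is done.

```bash
ls; mkdir -p pics
python3 - <<'E'
from station import *
import cv2,json
print(sense()); print(tcp_to_grasp)
for n in("side","top"):
    im,d=snapshot(n); cv2.imwrite(f"pics/{n}0.png",im); 
    import numpy as np; np.save(f"pics/{n}0_d.npy",d); print(n,camera_info(n))
E
```

```text
pics
{'t': 0.0, 'q': array([ 1.07549792e+00,  5.28453345e-01,  1.43391338e+00,  2.54103820e-05,
        1.18139308e+00, -1.78533520e-01]), 'qd': array([-2.94554164e-04, -1.82181026e-05, -2.67318264e-05, -1.15016521e-03,
       -1.62131609e-03, -1.91740895e-03]), 'tau': array([ 2.77302279e-04, -4.42349088e+01, -1.78024954e+01, -2.53382614e-04,
        8.52207129e-03, -8.22062418e-06]), 'tcp_pos': array([0.194322  , 0.59326767, 0.23033797]), 'tool_rot': array([ 1.57725788e-01,  9.87482355e-01, -1.01877095e-03, -3.69294298e-04]), 'force': array([-0.01352113, -0.23536554,  0.26144895]), 'ft_torque': array([ 0.00432795,  0.00320658, -0.00927138]), 'finger_gap': 1.001754375128651}
0.0187
side {'K': array([[354.79354566,   0.        , 261.02518804],
       [  0.        , 354.79354566, 188.53850295],
       [  0.        ,   0.        ,   1.        ]]), 'origin': array([ 0.32119632, -0.8471442 ,  0.62178907]), 'orientation': array([ 0.86433235, -0.06886696,  0.04348337, -0.49628231])}
top {'K': array([[464.26675062,   0.        , 253.60372081],
       [  0.        , 464.26675062, 194.79366208],
       [  0.        ,   0.        ,   1.        ]]), 'origin': array([ 0.32494968, -0.0150623 ,  1.34200006]), 'orientation': array([-0.70556023,  0.70596016, -0.04720535,  0.03970738])}
```

View pics/side0.png

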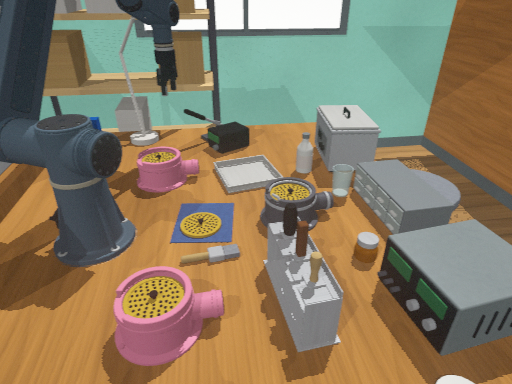

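View pics/top0.png

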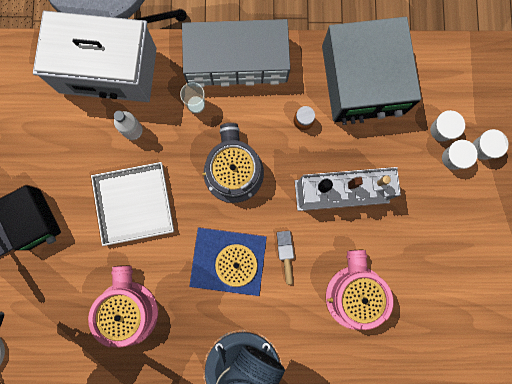

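The side picture shows the dark canister (290,200), rack (300,290) with three handles (290,218; 302,238; 315,267) and tray (248,174). The top picture shows canister (233,170), rack (350,187) and tray (133,204). Next I'll look at close crops.

```bash
cat > h.py <<'E'
import numpy as np,cv2
from scipy.spatial.transform import Rotation as R
from station import *
def cam(n):
    c=camera_info(n); return c['K'],np.array(c['origin']),R.from_quat(c['orientation']).as_matrix()
def ray(n,u,v):
    K,o,M=cam(n); d=M@np.linalg.inv(K)@np.array([u,v,1.0]); return o,d
def onz(n,u,v,z):
    o,d=ray(n,u,v); return o+d*(z-o[2])/d[2]
def px(n,p):
    K,o,M=cam(n); q=K@(M.T@(np.asarray(p,float)-o)); return q[:2]/q[2]
def cloud(n,d):
    K,o,M=cam(n); h,w=d.shape; u,v=np.meshgrid(np.arange(w),np.arange(h))
    q=np.stack([(u-K[0,2])/K[0,0]*d,(v-K[1,2])/K[1,1]*d,d],-1); return q@M.T+o
def crop(n,im,u0,v0,u1,v1,s,f):
    c=cv2.resize(im[v0:v1,u0:u1],None,fx=s,fy=s,interpolation=cv2.INTER_CUBIC); cv2.imwrite(f,c)
E
python3 - <<'E'
from h import *
t=cv2.imread('pics/top0.png'); s=cv2.imread('pics/side0.png')
a=cv2.resize(t[120:220,195:275],None,fx=5,fy=5,interpolation=2); b=cv2.resize(t[150:220,290:410],None,fx=6,fy=6,interpolation=2)
cv2.imwrite('pics/c_can.png',a); cv2.imwrite('pics/c_rack.png',b)
crop('s',s,250,170,350,230,8,'pics/c_scan.png'); crop('s',s,255,195,345,345,4,'pics/c_srack.png')
P=cloud('top',np.load('pics/top0_d.npy')); S=cloud('side',np.load('pics/side0_d.npy'))
for n,C,u,v in [('top',P,133,204),('top',P,233,150),('top',P,356,181),('top',P,325,184),('top',P,385,179),('top',P,180,300),('side',S,302,225)]: print(n,u,v,C[v,u].round(4), onz(n,u,v,0).round(3))
E
```

```text
top 133 204 [0.4635 0.3191 0.0041] [0.464 0.32  0.   ]
top 233 150 [0.6056 0.0283 0.082 ] [0.624 0.031 0.   ]
top 356 181 [ 0.4994 -0.2806  0.2091] [ 0.532 -0.33   0.   ]
top 325 184 [ 0.4924 -0.2041  0.2057] [ 0.523 -0.238  0.   ]
top 385 179 [ 0.5076 -0.3586  0.1893] [ 0.538 -0.415  0.   ]
top 180 300 [0.191  0.1791 0.0005] [0.191 0.179 0.   ]
side 302 225 [ 0.4963 -0.2986  0.2068] [ 0.584 -0.025  0.   ]
```

View pics/c_can.png

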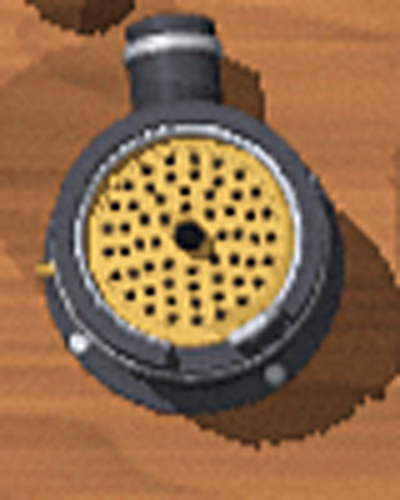

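View pics/c_rack.png

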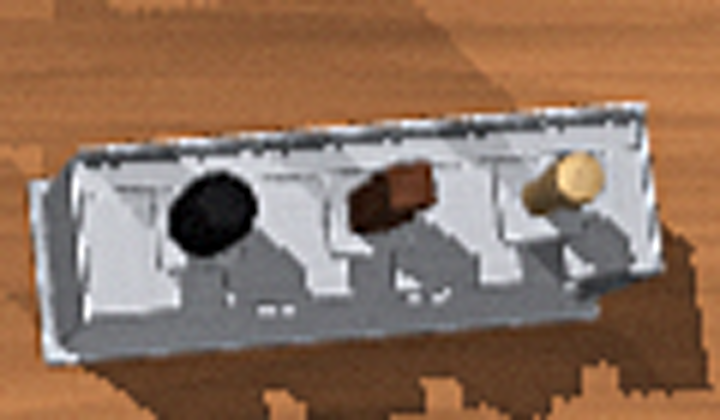

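View pics/c_scan.png

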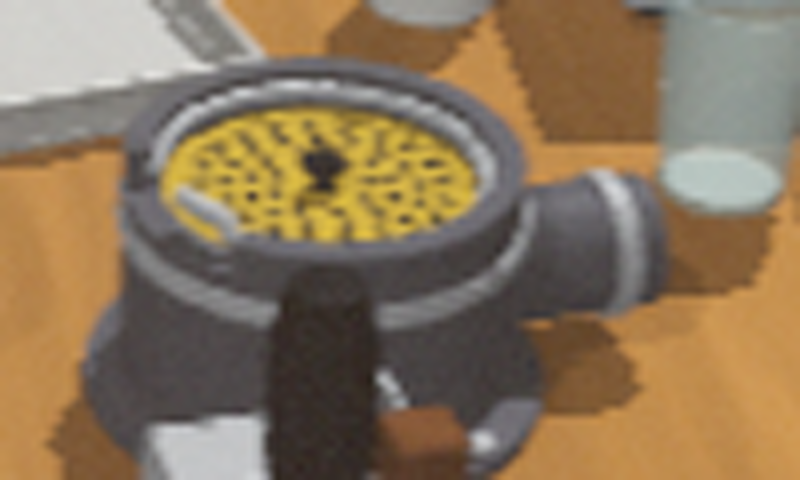

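View pics/c_srack.png

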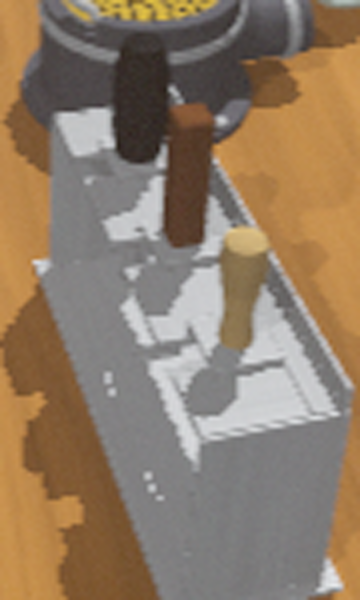

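Candidates: for the pick – black round nut driver (top 325,184), brown square handle (356,182), light round scraper (385,180) → the square brown one is the pick. For the canister – dark one (233,170), pink ones (118,318) and (364,300) → dark. The tail is the bright wire piece at top ≈(245,186), side ≈(276,196). Now I'll measure.

```bash
cat > meas.py <<'E'
from h import *
t=cv2.imread('pics/top0.png'); s=cv2.imread('pics/side0.png')
P=cloud('top',np.load('pics/top0_d.npy')); S=cloud('side',np.load('pics/side0_d.npy'))
def circ(X):
    A=np.c_[2*X,np.ones(len(X))]; 
    for _ in range(5):
        c=np.linalg.lstsq(A[:,:],(X**2).sum(1),rcond=None)[0]
        r=np.sqrt(c[2]+c[0]**2+c[1]**2); e=abs(np.hypot(*(X-c[:2]).T)-r); k=e<2*np.median(e)+1e-4; X=X[k];A=A[k]
    return c[:2],r
def reg(C,u0,v0,u1,v1,z0,z1):
    Q=C[v0:v1,u0:u1].reshape(-1,3); return Q[(Q[:,2]>z0)&(Q[:,2]<z1)]
# canister: brass disc by colour (both cams), top plane z=.0855
for n,im,box in (('top',t,(200,125,270,210)),('side',s,(255,170,330,225))):
    hsv=cv2.cvtColor(im,cv2.COLOR_BGR2HSV); u0,v0,u1,v1=box
    m=cv2.inRange(hsv,(18,120,120),(32,255,255)); mm=np.zeros_like(m); mm[v0:v1,u0:u1]=m[v0:v1,u0:u1]
    mm=cv2.morphologyEx(mm,cv2.MORPH_CLOSE,np.ones((5,5)))
    c=max(cv2.findContours(mm,0,1)[0],key=cv2.contourArea); h=cv2.convexHull(c)[:,0]
    e=cv2.fitEllipse(cv2.convexHull(c)); X=np.array([onz(n,*p,.0855)[:2] for p in h])
    print(n,'brass',e, 'world',onz(n,*e[0],.0855).round(4),circ(X))
for n,C,box in (('top',P,(195,120,275,215)),('side',S,(250,170,330,240))):
    Q=reg(C,*box,.094,.106); print(n,'rim pts',len(Q),Q.mean(0).round(4),Q.min(0).round(4),Q.max(0).round(4), np.median(Q[:,2]))
    c0=(Q.min(0)+Q.max(0))[:2]/2; print(' mid',c0)
# spigot
Q=reg(P,195,110,275,215,.02,.2); 
print('spigot', [Q[Q[:,0]>x].mean(0).round(4) for x in (.65,.66,.67)], Q[:,0].max())
# handles
for n,C,im,lo,hi,b in (('top',P,t,0,0,(345,165,370,195)),):
    Q=reg(C,*b,.200,.214); print('pick top',Q.mean(0),Q.min(0),Q.max(0),len(Q))
Q=reg(S,285,210,330,270,.203,.214); print('pick top side',Q.mean(0),Q.min(0),Q.max(0),len(Q))
for nm,b,z in (('driver',(310,170,340,200),(.195,.212)),('scraper',(372,165,400,195),(.18,.21))):
    Q=reg(P,*b,*z);print(nm,Q.mean(0),Q.min(0),Q.max(0),len(Q))
# rack shelf & tray
for nm,b,z in (('rack',(285,155,415,225),(.115,.133)),('tray',(80,150,185,255),(.018,.03)),('trayfloor',(80,150,185,255),(.0,.008))):
    Q=reg(P,*b,*z).astype(np.float32); r=cv2.minAreaRect(Q[:,:2]); print(nm,r,np.median(Q[:,2]))
E
python3 meas.py
```

```text
top brass ((232.49920654296875, 167.70689392089844), (40.38848876953125, 41.243709564208984), 65.80320739746094) world [0.5552 0.0294 0.0855] (array([0.55615853, 0.02954918]), np.float64(0.05656693985052376))
side brass ((288.94866943359375, 191.89125061035156), (17.53849220275879, 38.910484313964844), 89.57562255859375) world [0.5525 0.0282 0.0855] (array([0.5526503 , 0.02627044]), np.float64(0.05614962262894441))
top rim pts 782 [0.5668 0.0324 0.1003] [ 0.484  -0.0431  0.094 ] [0.63   0.104  0.1059] 0.10052364032731742
 mid [0.55700477 0.03044281]
side rim pts 437 [0.5574 0.0147 0.098 ] [ 0.4534 -0.1699  0.094 ] [0.6295 0.0993 0.1057] 0.09833113400149063
 mid [ 0.54146397 -0.03528487]
spigot [array([0.6711, 0.0432, 0.0634]), array([0.6763, 0.0446, 0.0631]), array([0.6825, 0.0465, 0.0627])] 0.7372680318446323
pick top [ 0.50096029 -0.28493415  0.20749342] [ 0.49198905 -0.29667382  0.20085579] [ 0.51024422 -0.27519446  0.21310458] 65
pick top side [ 0.50011296 -0.29345852  0.20568291] [ 0.49084665 -0.3021151   0.203069  ] [ 0.50962257 -0.28245576  0.20791815] 60
driver [ 0.49425216 -0.20864713  0.20200099] [ 0.48325654 -0.22035362  0.195031  ] [ 0.50571348 -0.19769297  0.20745518] 85
scraper [ 0.50748526 -0.36009637  0.18889809] [ 0.49759452 -0.37196363  0.18100333] [ 0.51795644 -0.35081225  0.19789506] 65Traceback (most recent call last):
  File "meas.py", line 34, in <module>
    Q=reg(P,*b,*z).astype(np.float32); r=cv2.minAreaRect(Q[:,:2]); print(nm,r,np.median(Q[:,2]))
                                         ~~~~~~~~~~~~~~~^^^^^^^^^
cv2.error: OpenCV(4.12.0) /io/opencv/modules/imgproc/src/convhull.cpp:143: error: (-215:Assertion failed) total >= 0 && (depth == CV_32F || depth == CV_32S) in function 'convexHull'
```

```bash
sed -i 's/r=cv2.minAreaRect(Q\[:,:2\])/r=cv2.minAreaRect(np.ascontiguousarray(Q[:,:2]))/' meas.py
cat >> meas.py <<'E'
Q=reg(P,200,120,275,212,.095,.106)
def trimcirc(Q,c,rs):
    for _ in range(6):
        d=Q[:,:2]-c; a=np.arctan2(d[:,1],d[:,0]); r=np.hypot(*d.T)
        X=[]
        for k in np.linspace(-np.pi,np.pi,40)[:-1]:
            m=(a>=k)&(a<k+2*np.pi/39)&(r<.08)
            if m.sum()>3: X.append(Q[m][np.argmax(r[m]),:2])
        X=np.array(X); c,R0=circ(X)
    return c,R0,len(X)
c,r0,n=trimcirc(Q,np.array([.5567,.030]),0); print('rim circle',c,r0,n)
Q=reg(P,195,110,275,215,.02,.2); Q=Q[np.hypot(*(Q[:,:2]-c).T)>.09]; Q=Q[Q[:,0]>.6]
d=Q[:,:2]-c; print('spigot axis deg',np.degrees(np.arctan2(*d.mean(0)[::-1])),len(Q))
# spigot end: highest-z ridge
d=Q[Q[:,2]>.058+.0][:,:2]-c;print(' ridge',np.degrees(np.arctan2(*d.mean(0)[::-1])))
# tail: bright pixels near
g=cv2.cvtColor(t,cv2.COLOR_BGR2HSV); print('tail px world',onz('top',245,186.3,.1045)-np.r_[c,0])
o=onz('top',358.3,180.8,.207); print('pick top by hand',o)
E
python3 meas.py | tail -9
python3 - <<'E'
from h import *
t=cv2.imread('pics/top0.png');s=cv2.imread('pics/side0.png')
cv2.imwrite('pics/d1.png',cv2.resize(t[165:200,340:375],None,fx=16,fy=16,interpolation=0))
cv2.imwrite('pics/d2.png',cv2.resize(t[172:200,215:260],None,fx=16,fy=16,interpolation=0))
cv2.imwrite('pics/d3.png',cv2.resize(s[180:210,260:310],None,fx=16,fy=16,interpolation=0))
E
```

```text
scraper [ 0.50748526 -0.36009637  0.18889809] [ 0.49759452 -0.37196363  0.18100333] [ 0.51795644 -0.35081225  0.19789506] 65
rack ((0.5027484893798828, -0.28609853982925415), (0.0754600316286087, 0.25940436124801636), 4.756799221038818) 0.12365032
tray ((0.4649631381034851, 0.31819260120391846), (0.20606273412704468, 0.20681419968605042), 11.230561256408691) 0.026342077
trayfloor ((0.4714994430541992, 0.3242960274219513), (0.3053058683872223, 0.30727899074554443), 0.4539779722690582) 0.003569183
rim circle [0.55688146 0.02990842] 0.07349554547252331 36
spigot axis deg 6.906942181526765 284
 ridge 5.6383555605886615
tail px world [-0.05592338 -0.03508148  0.1045    ]
pick top by hand [ 0.50022682 -0.286768    0.207     ]
```

View pics/d1.png

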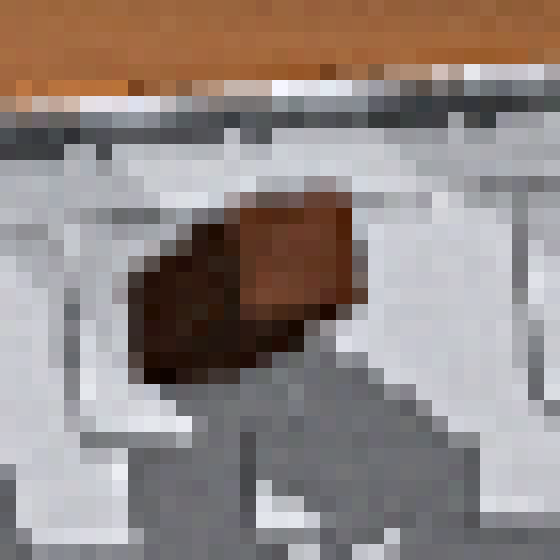

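View pics/d2.png

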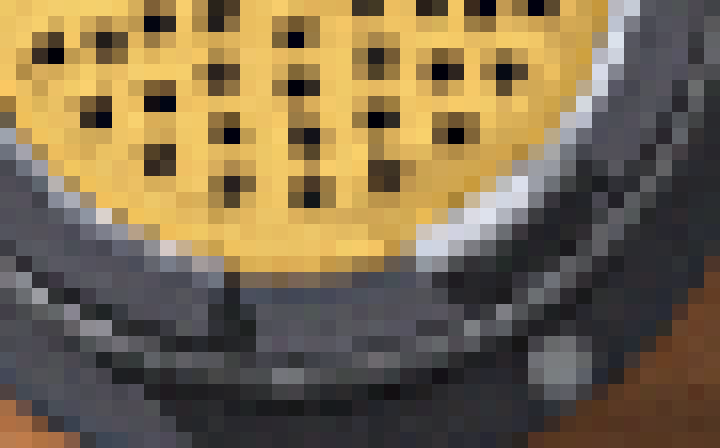

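View pics/d3.png

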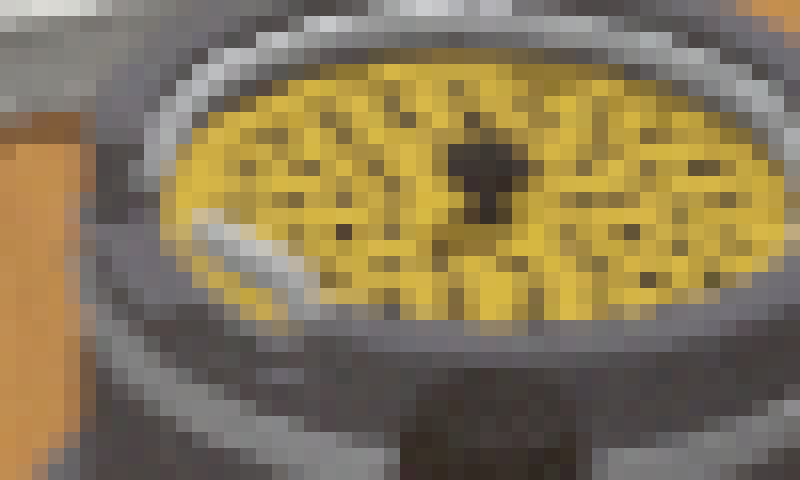

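Crops: d1 shows the pick's top face at about (358,180) px with sides aligned with the rack; d2 shows the tail wire from (240.5,187) to (247,183.5) and the lip's cut edges near (229.4,191) and (253,184); d3 shows the tail from the side at (273–279,194–198).

Run:
```python
from h import *
c=np.array([.5569,.0299])
def ang(p): d=p[:2]-c; return np.degrees(np.arctan2(-d[1],-d[0])),np.hypot(*d)*1000
for nm,u,v,z in (('tail end',240.4,186.8,.1045),('tail other',247,183.4,.1045),('mid',243.7,185.2,.1045),('cutL top',229,189.0,.1),('cutL',229,192,.0935),('cutR',253,184,.095)): print(nm,onz('top',u,v,z).round(4),ang(onz('top',u,v,z)))
for nm,u,v,z in (('s end',272.7,193.3,.1045),('s other',278.5,198,.1045)): print(nm,onz('side',u,v,z).round(4),ang(onz('side',u,v,z)))
t=cv2.imread('pics/top0.png');s=cv2.imread('pics/side0.png')
for n,im,b in(('top',t,(345,165,370,195)),('side',s,(290,212,318,262))):
    h=cv2.cvtColor(im,cv2.COLOR_BGR2HSV); u0,v0,u1,v1=b
    print(n); 
    m=((h[...,0]<14)&(h[...,1]>100)&(h[...,2]>75))
    if n=='side': 
        cv2.imwrite('pics/e.png',cv2.resize(im[v0-5:v1+5,u0-5:u1+5],None,fx=10,fy=10,interpolation=0))
    k=np.zeros(m.shape,np.uint8); k[v0:v1,u0:u1]=m[v0:v1,u0:u1]
    nn,lab,st,ce=cv2.connectedComponentsWithStats(k); i=1+np.argmax(st[1:,4]); print(st[i],ce[i],onz(n,*ce[i],.207))
    cc=cv2.findContours((lab==i).astype(np.uint8),0,1)[0][0][:,0]
    X=np.array([onz(n,*p,.207)[:2] for p in cc],np.float32); print(cv2.minAreaRect(X))
# spigot end band bright points in top
h=cv2.cvtColor(t,cv2.COLOR_BGR2HSV); yy,xx=np.where((h[110:140,215:245,2]>130)&(h[110:140,215:245,1]<60)); print('band',xx.mean()+215,yy.mean()+110,len(xx))
p=onz('top',xx.mean()+215,yy.mean()+110,.075);print(p,np.degrees(np.arctan2(*(p[:2]-c)[::-1])))
```

```text
tail end [0.4996 0.0072 0.1045] (np.float64(21.608656056886986), np.float64(61.635888064434674))
tail other [ 0.5088 -0.0106  0.1045] (np.float64(40.09187723479479), np.float64(62.8111955386062))
mid [ 0.5039 -0.0017  0.1045] (np.float64(30.803747614558148), np.float64(61.649272015647526))
cutL top [0.4942 0.038  0.1   ] (np.float64(-7.384625398048786), np.float64(63.19593862536701))
cutL [0.4869 0.0383 0.0935] (np.float64(-6.808928234913187), np.float64(70.4884351184262))
cutR [ 0.5086 -0.0268  0.095 ] (np.float64(49.5866891307478), np.float64(74.47186040887213))
s end [ 0.4969 -0.0035  0.1045] (np.float64(29.128834774100657), np.float64(68.63040986480205))
s other [ 0.508  -0.0308  0.1045] (np.float64(51.14486954632844), np.float64(77.89743716968337))
top
[345 165  25   6 124] [356.20967742 167.06451613] [ 0.53478334 -0.28255565  0.207     ]
((0.5336902737617493, -0.2845236659049988), (0.01262177899479866, 0.06021549180150032), 0.04478837177157402)
side
[296 221  12  36 320] [301.31875 237.8125 ] [ 0.48439061 -0.33811169  0.207     ]
((0.4854579567909241, -0.33647215366363525), (0.10750936716794968, 0.019949564710259438), 74.14930725097656)
band 227.11363636363637 128.20454545454544 44
[0.66929177 0.04527296 0.075     ] 7.788592313208331
```

View pics/e.png

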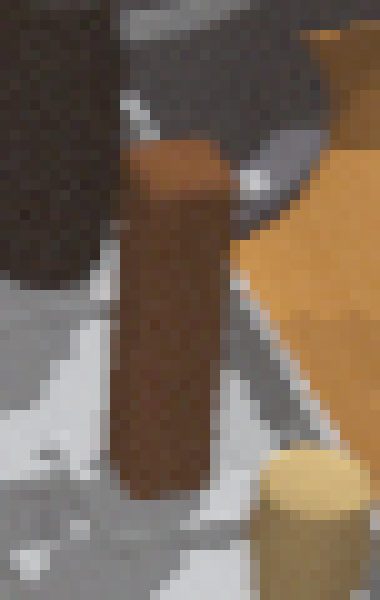

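Run:
```python
from h import *
print('tail pred side',px('side',[.5047,-.0017,.1005]),'ends',[px('side',[.5569-.061*np.cos(a),.0299-.061*np.sin(a),.1005]).round(1) for a in np.radians([23.3,40])])
print('top',[px('top',[.5569-.061*np.cos(a),.0299-.061*np.sin(a),.1005]).round(1) for a in np.radians([23.3,40])])
print('pick top view',onz('top',358,180.2,.207),'side',onz('side',302.2,223.2,.207))
# dark driver
# vertical planes: canister rim far/near in side
print([px('side',[.5569+.074*np.cos(a),.0299+.074*np.sin(a),.1]).round(1) for a in np.radians([0,90,180,270])])
```

```text
tail pred side [275.22217888 193.96968452] ends [array([273.4, 192.7]), array([277.6, 195.2])]
top [array([241. , 186.5]), array([246.5, 183.1])]
pick top view [ 0.50173087 -0.28606601  0.207     ] side [ 0.49822206 -0.2930542   0.207     ]
[array([314.8, 185.4]), array([285. , 175.5]), array([265.7, 189.2]), array([296.8, 200.5])]
```

Top-view estimates agree across several cues (canister (0.557,0.030), yaw about 6°; pick (0.501,−0.287), yaw about 5°). The side view reads about 2 px low, so I'll check it against the gripper once there. Next: a planner that only prints numbers, then the move.

```bash
cat > plan.py <<'E'
import sys
from h import *
# usage: plan.py x y z yaw_of_tool_y_deg(vertical tool)
def go(x,y,z,phi):
    s=sense(); M=R.from_quat(s['tool_rot']).as_matrix(); d=M.T@(np.array([x,y,z])-s['tcp_pos'])/.1
    f=np.radians(phi); Y=np.array([np.cos(f),np.sin(f),0]); Z=np.array([0,0,-1.]); X=np.cross(Y,Z)
    rv=R.from_matrix(M.T@np.c_[X,Y,Z]).as_rotvec()/(2*np.pi)
    print('t',round(s['t'],2),'tcp',s['tcp_pos'].round(4),'yphi',np.degrees(np.arctan2(M[1,1],M[0,1])).round(2),'F',s['force'].round(2),'gap',round(s['finger_gap'],3))
    print('d',d.round(3),'rv',rv.round(4))
if __name__=='__main__': go(*map(float,sys.argv[1:5]))
E
python3 plan.py .501 -.287 .28 4.76
python3 -m inch '[[-1,[-0.7,-0.95,-0.5],[0,0,0.1865]],[-1,[-0.7,-0.95,-0.5],[0,0,0.1865]],[-1,[-0.7,-0.95,-0.5],[0,0,0.1865]],[-1,[-0.7,-0.95,-0.5],[0,0,0.1865]],[-1,[-0.7,-0.95,-0.5],[0,0,0.1865]],[-1,[-0.7,-0.95,-0.5],[0,0,0.1865]],[-1,[-0.7,-0.95,-0.5],[0,0,0.1865]],[-1,[-0.7,-0.95,-0.5],[0,0,0.1865]]]'
python3 plan.py .501 -.287 .28 4.76
```

```text
t 0.1 tcp [0.1944 0.5933 0.2304] yphi 71.85 F [-0.63  0.33 -0.54] gap 1.001
d [-5.656 -7.411 -0.483] rv [-3.000e-04  1.000e-04  1.864e-01]
t: 0.9
tcp_pos: [0.2314, 0.4814, 0.2809]
tool_rot: [0.68, 0.734, -0.001, 0.0]
force: [0.1, 0.1, -0.5]
finger_gap: 1.0
t 0.9 tcp [0.2314 0.4814 0.2809] yphi 4.39 F [ 0.06  0.08 -0.47] gap 1.0
d [-7.868  2.1    0.014] rv [-0.0001  0.0001 -0.001 ]
```

```bash
python3 -m inch '[[-1,[-1,0.35,0],[0,0,0]],[-1,[-1,0.35,0],[0,0,0]]]' >/dev/null
python3 -m inch '[[-1,[-1,0.35,0],[0,0,0]],[-1,[-1,0.35,0],[0,0,0]]]' >/dev/null
python3 -m inch '[[-1,[-1,0.35,0],[0,0,0]],[-1,[-1,0.35,0],[0,0,0]]]' >/dev/null
python3 plan.py .501 -.287 .28 4.76
python3 -m inch '[[-1,[-1,0.3,0],[0,0,0]],[-1,[-1,0.3,0],[0,0,0]]]' >/dev/null
python3 -m inch '[[-1,[-1,0.3,0],[0,0,0]],[-1,[-1,0.3,0],[0,0,0]]]' 
python3 plan.py .501 -.287 .28 4.76
```

```text
t 1.5 tcp [0.3537 0.2059 0.2812] yphi 4.74 F [ 0.33  0.59 -0.01] gap 1.001
d [-5.034  1.061  0.012] rv [-0.      0.     -0.0001]
t: 1.9
tcp_pos: [0.4267, 0.0196, 0.2812]
tool_rot: [0.678, 0.735, 0.0, -0.0]
force: [0.7, 0.6, -0.4]
finger_gap: 0.999
t 1.9 tcp [0.4267 0.0196 0.2812] yphi 4.69 F [ 0.68  0.58 -0.37] gap 0.999
d [-3.116  0.49   0.011] rv [-0.     -0.     -0.0002]
```

```bash
python3 -m inch '[[-1,[-1,0.16,0],[0,0,0]],[-1,[-1,0.16,0],[0,0,0]]]' >/dev/null
python3 -m inch '[[-1,[-1,0.16,0],[0,0,0]],[-1,[-1,0.16,0],[0,0,0]]]' >/dev/null
python3 -m inch '[[-1,[-0.9,0.1,0],[0,0,0]],[-1,[-0.9,0.1,0],[0,0,0]],[-1,[-0.9,0.1,0],[0,0,0]],[-1,[-0.9,0.1,0],[0,0,0]]]' 
python3 plan.py .501 -.287 .28 4.76
python3 - <<'E'
from h import *
for n in("side","top"):
    im,d=snapshot(n); cv2.imwrite(f"pics/{n}1.png",im); np.save(f"pics/{n}1_d.npy",d)
s=sense(); print([px(n,s['tcp_pos']).round(1) for n in('side','top')])
a=cv2.imread('pics/side1.png')[90:240,240:370]; cv2.imwrite('pics/s1c.png',cv2.resize(a,None,fx=4,fy=4,interpolation=2))
a=cv2.imread('pics/top1.png')[130:240,290:420]; cv2.imwrite('pics/t1c.png',cv2.resize(a,None,fx=5,fy=5,interpolation=2))
E
```

```text
t: 2.7
tcp_pos: [0.4911, -0.262, 0.2804]
tool_rot: [0.678, 0.735, 0.0, -0.001]
force: [-0.2, 1.2, 0.0]
finger_gap: 1.002
t 2.7 tcp [ 0.4911 -0.262   0.2804] yphi 4.6 F [-0.18  1.19  0.02] gap 1.002
d [-0.257  0.079  0.004] rv [-0.0002 -0.0003 -0.0005]
[array([296.7, 183.2]), array([354.4, 179.9])]
```

View pics/s1c.png

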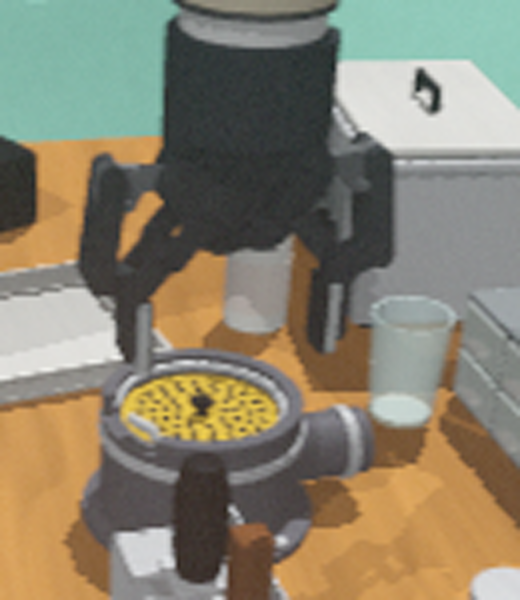

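View pics/t1c.png

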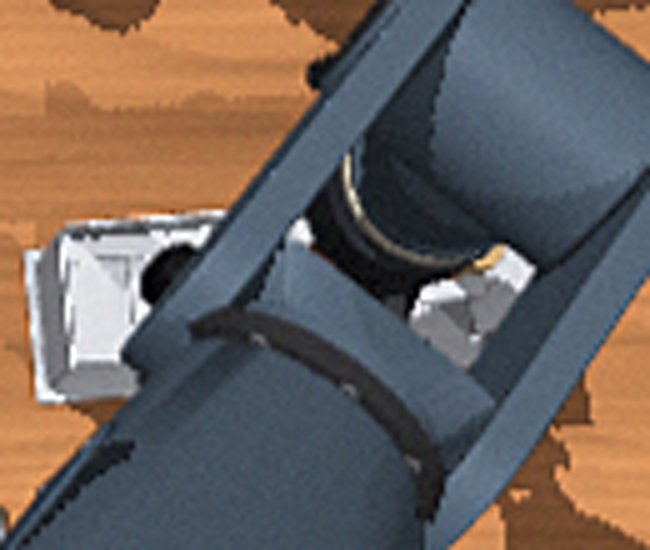

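Both fingertips appear in the side crop ((275,182) and (322,177)); the midpoint is again about 1.5 px below its kinematic prediction, the same offset as for the canister and pick, so the top-view positions stand. Now down over the handle and grip.

```bash
python3 -m inch '[[-1,[-0.26,0.08,0],[0,0,0]],[-1,[-0.26,0.08,0],[0,0,0]],[-1,[-0.26,0.08,0.5],[0,0,0]],[-1,[-0.26,0.08,0.9],[0,0,0]],[-1,[-0.26,0.08,0.9],[0,0,0]],[-1,[-0.26,0.08,0.9],[0,0,0]]]' 
python3 plan.py .501 -.287 .153 4.76
```

```text
t: 3.4
tcp_pos: [0.5017, -0.2855, 0.1916]
tool_rot: [0.677, 0.736, 0.0, -0.001]
force: [0.5, 0.6, 0.5]
finger_gap: 0.995
t 3.4 tcp [ 0.5017 -0.2855  0.1916] yphi 4.79 F [0.5  0.6  0.55] gap 0.995
d [-0.015 -0.008  0.386] rv [-0.0001 -0.0002  0.0001]
```

```bash
python3 -m inch '[[-1,[-0.01,-0.01,0.2],[0,0,0]],[-1,[-0.01,-0.01,0.39],[0,0,0]],[-1,[-0.01,-0.01,0.39],[0,0,0]],[-1,[-0.01,-0.01,0.39],[0,0,0]],[0.3,[-0.01,-0.01,0.39],[0,0,0]],[1,[-0.01,-0.01,0.39],[0,0,0]],[1,[-0.01,-0.01,0.39],[0,0,0]],[1,[-0.01,-0.01,0.39],[0,0,0]],[1,[-0.01,-0.01,0.39],[0,0,0]],[1,[-0.01,-0.01,0.39],[0,0,0]],[1,[-0.01,-0.01,0.39],[0,0,0]]]' 80
python3 plan.py .501 -.287 .153 4.76
python3 - <<'E'
from h import *
for n in("side",):
    im,d=snapshot(n); cv2.imwrite(f"pics/{n}2.png",im)
a=cv2.imread('pics/side2.png')[130:290,240:370]; cv2.imwrite('pics/s2c.png',cv2.resize(a,None,fx=4,fy=4,interpolation=2))
E
```

```text
t: 4.5
tcp_pos: [0.5011, -0.2882, 0.1528]
tool_rot: [0.677, 0.736, 0.0, 0.0]
force: [-0.9, 0.2, 4.2]
finger_gap: 0.225
t 4.5 tcp [ 0.5011 -0.2882  0.1528] yphi 4.71 F [-0.89  0.18  4.23] gap 0.225
d [ 0.012 -0.    -0.002] rv [ 0.0001  0.0001 -0.0002]
```

View pics/s2c.png

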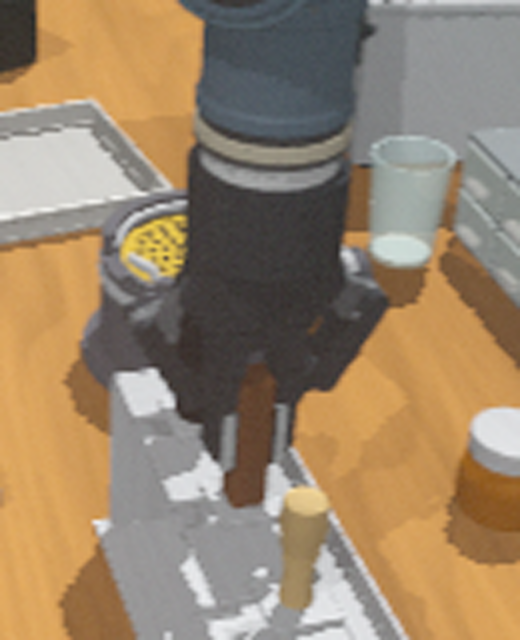

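Gap 0.225 ≈ 19 mm: the square handle is between the pads, driver and scraper untouched. Straight up.

```bash
python3 -m inch '[[1,[0,0,-0.3],[0,0,0]],[1,[0,0,-0.7],[0,0,0]],[1,[0,0,-1],[0,0,0]],[1,[0,0,-1],[0,0,0]]]'
python3 -m inch '[[1,[0,0,-0.45],[0,0,0]],[1,[0,0,-0.85],[0,0,0]],[1,[0,0,-0.85],[0,0,0]]]'
python3 plan.py .526 .0114 .333 31.2
python3 - <<'E'
from h import *
for n in("side","top"):
    im,d=snapshot(n); cv2.imwrite(f"pics/{n}3.png",im)
a=cv2.imread('pics/side3.png')[40:240,220:370]; cv2.imwrite('pics/s3c.png',cv2.resize(a,None,fx=4,fy=4,interpolation=2)[:600])
a=cv2.imread('pics/side3.png')[90:240,240:370]; cv2.imwrite('pics/s3c.png',cv2.resize(a,None,fx=4,fy=4,interpolation=2))
E
```

```text
t: 4.95
tcp_pos: [0.5029, -0.2895, 0.2564]
tool_rot: [0.677, 0.736, 0.0, 0.004]
force: [1.0, -0.2, -1.0]
finger_gap: 0.225
t: 5.25
tcp_pos: [0.503, -0.2897, 0.3419]
tool_rot: [0.677, 0.736, 0.0, 0.005]
force: [0.2, -0.5, -0.7]
finger_gap: 0.224
t 5.25 tcp [ 0.503  -0.2897  0.3419] yphi 4.72 F [ 0.17 -0.47 -0.68] gap 0.224
d [2.982 0.476 0.071] rv [ 0.0009  0.0014 -0.0736]
```

View pics/s3c.png

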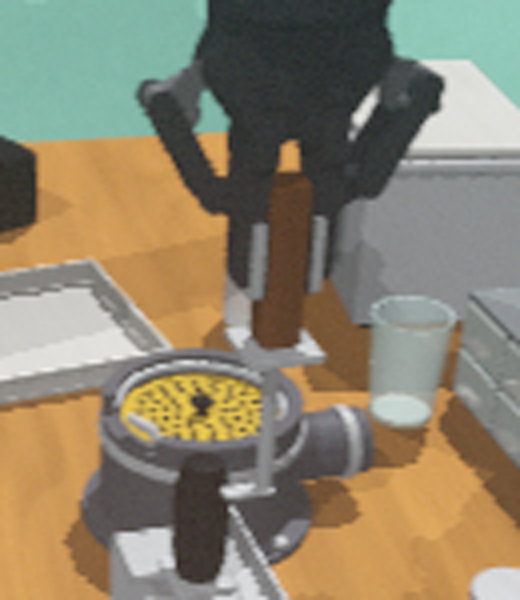

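The pick hangs straight in the fingers with the foot at side ≈(302,212) pointing −x. On to above the canister.

```bash
python3 -m inch '[[1,[0.5,0.1,0],[0,0,-0.0736]],[1,[0.95,0.17,0],[0,0,-0.0736]],[1,[0.95,0.17,0],[0,0,-0.0736]],[1,[0.95,0.17,0],[0,0,-0.0736]]]' >/dev/null
python3 plan.py .526 .0114 .333 31.2
```

```text
t 5.75 tcp [ 0.5087 -0.1898  0.3346] yphi 31.36 F [-0.12  0.3  -0.86] gap 0.223
d [1.628 1.194 0.02 ] rv [-0.0004 -0.0008  0.0004]
```

```bash
python3 -m inch '[[1,[0.5,0.35,0],[0,0,0]],[1,[0.9,0.65,0],[0,0,0]],[1,[0.9,0.65,0],[0,0,0]]]' >/dev/null
python3 -m inch '[[1,[0.4,0.3,0.1],[0,0,0]],[1,[0.72,0.54,0.4],[0,0,0]],[1,[0.72,0.54,0.8],[0,0,0]],[1,[0.72,0.54,0.8],[0,0,0]],[1,[0.72,0.54,0.8],[0,0,0]],[1,[0.72,0.54,0.8],[0,0,0]]]' 
python3 plan.py .526 .0114 .25 31.2
python3 - <<'E'
from h import *
for n in("side","top"):
    im,d=snapshot(n); cv2.imwrite(f"pics/{n}4.png",im)
a=cv2.imread('pics/side4.png')[130:230,230:350]; cv2.imwrite('pics/s4c.png',cv2.resize(a,None,fx=6,fy=6,interpolation=2))
a=cv2.imread('pics/top4.png')[120:220,190:280]; cv2.imwrite('pics/t4c.png',cv2.resize(a,None,fx=6,fy=6,interpolation=2))
s=sense();M=R.from_quat(s['tool_rot']).as_matrix(); p=s['tcp_pos']
u=-M[:,1]; 
for nm,q in(('shaftbottom',p+[0,0,-.1055]),('toe',p+[0,0,-.1055]+.021*u),('tail',[.5047,-.0017,.1005])): print(nm,px('side',q).round(1),px('top',q).round(1))
E
```

```text
t: 6.65
tcp_pos: [0.5293, 0.0068, 0.2586]
tool_rot: [0.492, 0.871, 0.0, 0.001]
force: [-0.5, -0.0, -0.6]
finger_gap: 0.228
t 6.65 tcp [0.5293 0.0068 0.2586] yphi 31.06 F [-0.54 -0.   -0.6 ] gap 0.228
d [ 0.056 -0.005  0.086] rv [ 0.0003  0.0003 -0.0004]
shaftbottom [283.7 175.5] [240.2 172.8]
toe [278.2 177.8] [244.3 179.7]
tail [275.2 194. ] [243.7 185.1]
```

View pics/s4c.png

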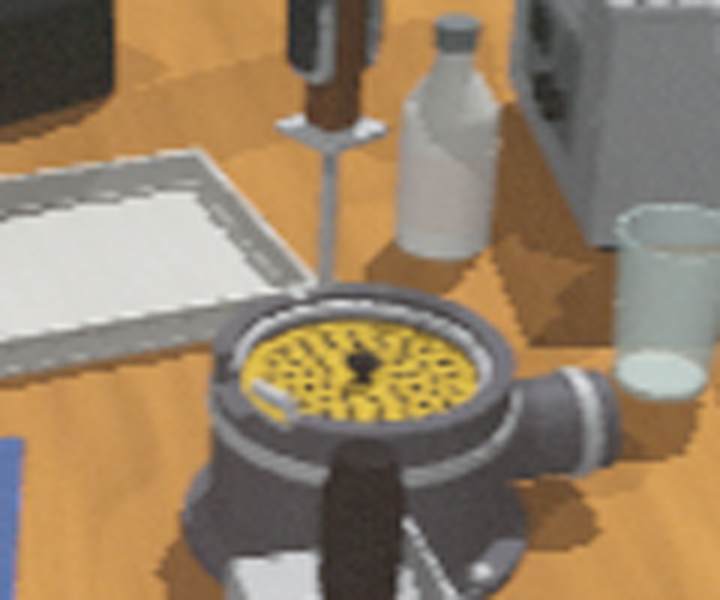

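View pics/t4c.png

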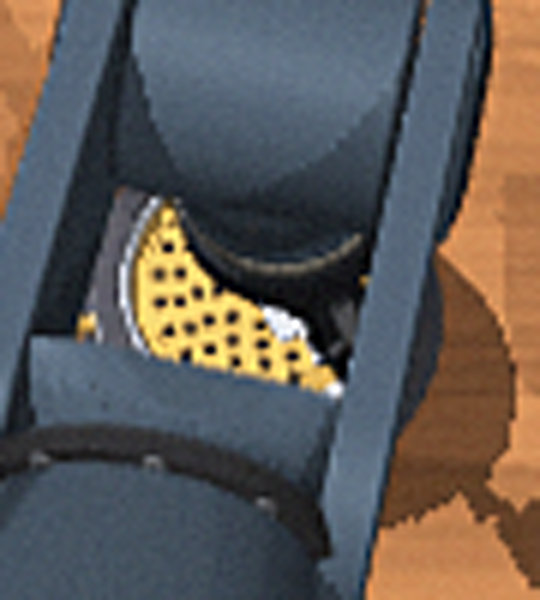

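Shaft bottom seen at side (284.2,177.5) versus predicted (283.7,175.5): the same +2 px offset as for tail and rim, so hook and tail agree relative to each other. Lower inside the ring.

```bash
python3 plan.py .5287 .0128 .215 31.2
python3 -m inch '[[1,[0.05,0.02,0.2],[0,0,0]],[1,[0.05,0.02,0.4],[0,0,0]],[1,[0.05,0.02,0.4],[0,0,0]],[1,[0.05,0.02,0.4],[0,0,0]]]' 
python3 plan.py .5287 .0128 .199 31.2
```

```text
t 6.75 tcp [0.5292 0.007  0.2591] yphi 31.08 F [ 0.85  0.82 -1.18] gap 0.223
d [0.053 0.024 0.441] rv [ 0.0004  0.0004 -0.0003]
t: 7.15
tcp_pos: [0.5277, 0.0131, 0.2184]
tool_rot: [0.491, 0.871, 0.0, 0.001]
force: [0.4, 0.3, -1.6]
finger_gap: 0.221
t 7.15 tcp [0.5277 0.0131 0.2184] yphi 31.15 F [ 0.39  0.33 -1.65] gap 0.221
d [-0.007  0.007  0.194] rv [ 0.0002  0.0002 -0.0001]
```

```bash
python3 -m inch '[[1,[0,0.01,0.08],[0,0,0]],[1,[0,0.01,0.14],[0,0,0]],[1,[0,0.01,0.19],[0,0,0]],[1,[0,0.01,0.19],[0,0,0]],[1,[0,0.01,0.19],[0,0,0]]]' 
python3 plan.py .5287 .0128 .199 31.2
python3 - <<'E'
from h import *
im,d=snapshot('side'); cv2.imwrite(f"pics/side5.png",im)
cv2.imwrite('pics/s5c.png',cv2.resize(im[165:210,250:325],None,fx=10,fy=10,interpolation=2))
E
```

```text
t: 7.65
tcp_pos: [0.5278, 0.0143, 0.1982]
tool_rot: [0.491, 0.871, -0.0, -0.0]
force: [-0.0, -0.1, -1.0]
finger_gap: 0.219
t 7.65 tcp [0.5278 0.0143 0.1982] yphi 31.21 F [-0.   -0.14 -0.99] gap 0.219
d [-0.017  0.    -0.008] rv [-0. -0.  0.]
```

View pics/s5c.png

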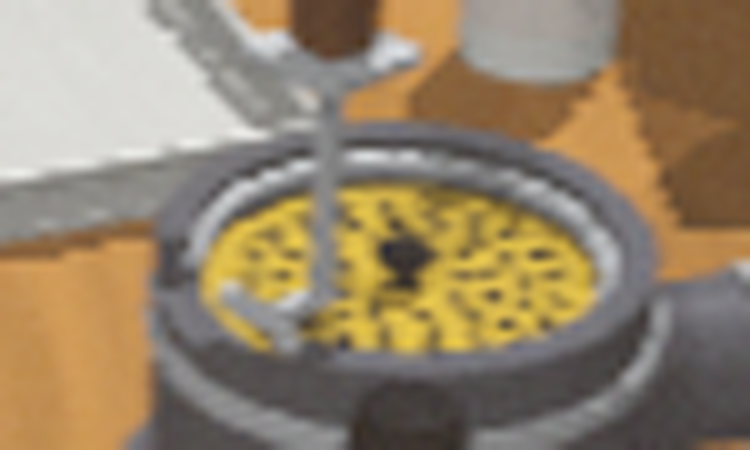

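The hook is inside the ring at side ≈(279–282,195), pointing at the tail (272–279,193–199), no contact force. Slide outward under the tail.

```bash
python3 -m inch '[[1,[-0.01,-0.04,0],[0,0,0]],[1,[-0.015,-0.08,0],[0,0,0]],[1,[-0.015,-0.12,0],[0,0,0]],[1,[-0.015,-0.17,0],[0,0,0]],[1,[-0.015,-0.17,0],[0,0,0]],[1,[-0.015,-0.17,0],[0,0,0]]]' 
python3 plan.py .5142 .0040 .199 31.2
python3 - <<'E'
from h import *
im,d=snapshot('side'); cv2.imwrite(f"pics/side6.png",im)
cv2.imwrite('pics/s6c.png',cv2.resize(im[165:210,250:325],None,fx=10,fy=10,interpolation=2))
E
```

```text
t: 8.3
tcp_pos: [0.514, 0.004, 0.1984]
tool_rot: [0.491, 0.871, 0.0, 0.0]
force: [0.4, -1.2, -1.2]
finger_gap: 0.227
t 8.3 tcp [0.514  0.004  0.1984] yphi 31.18 F [ 0.36 -1.18 -1.23] gap 0.227
d [-0.001  0.002 -0.006] rv [ 0.  0. -0.]
```

View pics/s6c.png

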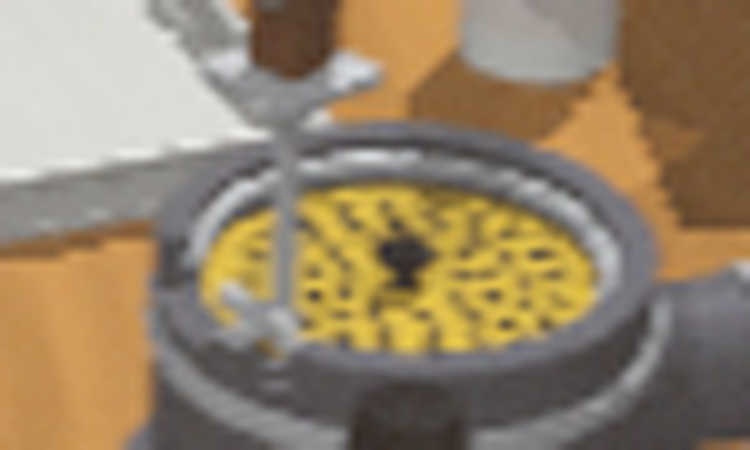

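The foot passes under the wire, its toe showing at (271.5,198). Lift gradually.

```bash
python3 -m inch '[[1,[0,0,-0.03],[0,0,0]],[1,[0,0,-0.06],[0,0,0]],[1,[0,0,-0.09],[0,0,0]],[1,[0,0,-0.12],[0,0,0]],[1,[0,0,-0.12],[0,0,0]]]' 
python3 plan.py .5142 .0040 .199 31.2
python3 - <<'E'
from h import *
im,d=snapshot('side'); cv2.imwrite(f"pics/side7.png",im)
cv2.imwrite('pics/s7c.png',cv2.resize(im[165:210,250:325],None,fx=10,fy=10,interpolation=2))
E
```

```text
t: 8.85
tcp_pos: [0.5146, 0.0055, 0.21]
tool_rot: [0.491, 0.871, 0.002, -0.0]
force: [1.8, 3.8, -8.1]
finger_gap: 0.223
t 8.85 tcp [0.5146 0.0055 0.21  ] yphi 31.13 F [ 1.84  3.77 -8.13] gap 0.223
d [-0.011 -0.012  0.11 ] rv [ 0.0004 -0.0003 -0.0002]
```

View pics/s7c.png

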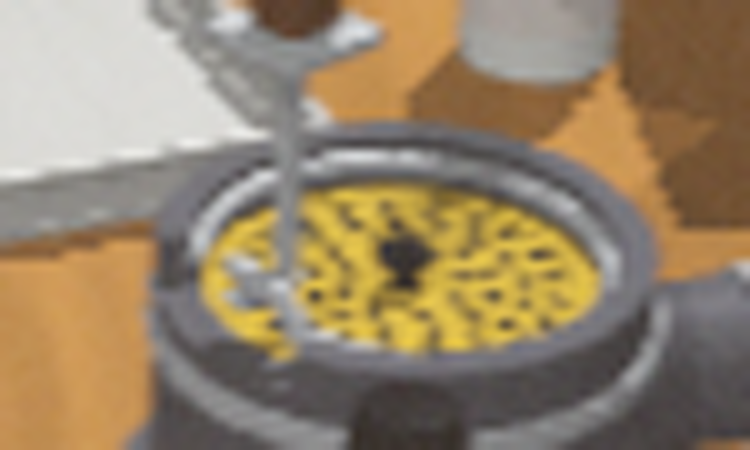

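The tail rises on the hook (side 274–279,191–196) with about 8 N. Continue.

```bash
python3 -m inch '[[1,[0,0,-0.03],[0,0,0]],[1,[0,0,-0.06],[0,0,0]],[1,[0,0,-0.09],[0,0,0]],[1,[0,0,-0.12],[0,0,0]],[1,[0,0,-0.12],[0,0,0]]]' 
python3 plan.py .5142 .0040 .199 31.2
python3 - <<'E'
from h import *
im,d=snapshot('side'); cv2.imwrite(f"pics/side8.png",im)
cv2.imwrite('pics/s8c.png',cv2.resize(im[165:210,250:325],None,fx=10,fy=10,interpolation=2))
E
```

```text
t: 9.4
tcp_pos: [0.513, 0.0038, 0.2228]
tool_rot: [0.491, 0.871, -0.001, -0.001]
force: [-1.3, 1.7, -3.5]
finger_gap: 0.225
t 9.4 tcp [0.513  0.0038 0.2228] yphi 31.24 F [-1.35  1.67 -3.51] gap 0.225
d [-0.004  0.012  0.238] rv [-0.0004 -0.      0.0001]
```

View pics/s8c.png

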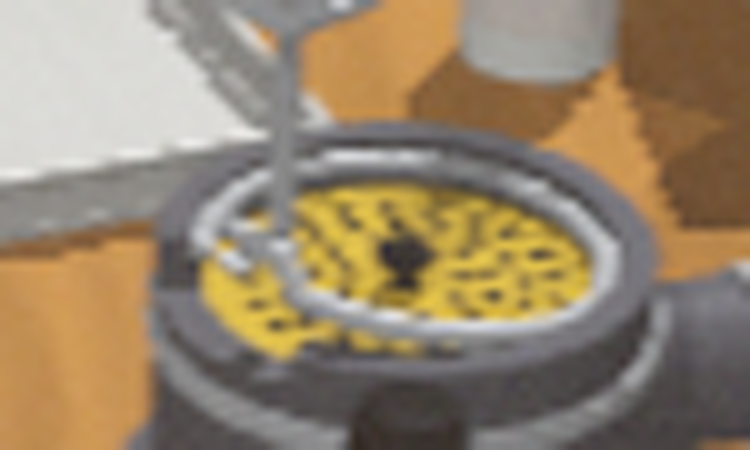

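The near side of the ring has popped up over the lip, the tail on the hook at (273–280,188–191). A little higher, and hold.

```bash
python3 -m inch '[[1,[0,0,-0.03],[0,0,0]],[1,[0,0,-0.06],[0,0,0]],[1,[0,0,-0.08],[0,0,0]],[1,[0,0,-0.08],[0,0,0]],[1,[0,0,-0.08],[0,0,0]],[1,[0,0,-0.08],[0,0,0]],[1,[0,0,-0.08],[0,0,0]],[1,[0,0,-0.08],[0,0,0]]]' 
python3 plan.py .5142 .0040 .199 31.2
python3 - <<'E'
from h import *
im,d=snapshot('side'); cv2.imwrite(f"pics/side9.png",im)
cv2.imwrite('pics/s9c.png',cv2.resize(im[165:210,250:325],None,fx=10,fy=10,interpolation=2))
im,d=snapshot('top'); cv2.imwrite('pics/t9c.png',cv2.resize(im[120:220,190:280],None,fx=6,fy=6,interpolation=2))
E
```

```text
t: 10.25
tcp_pos: [0.5136, 0.0042, 0.2301]
tool_rot: [0.491, 0.871, -0.0, -0.001]
force: [-0.8, 0.7, -5.0]
finger_gap: 0.225
t 10.25 tcp [0.5136 0.0042 0.2301] yphi 31.21 F [-0.8   0.69 -4.98] gap 0.225
d [-0.005  0.004  0.311] rv [-0.0001 -0.0001  0.    ]
```

View pics/s9c.png

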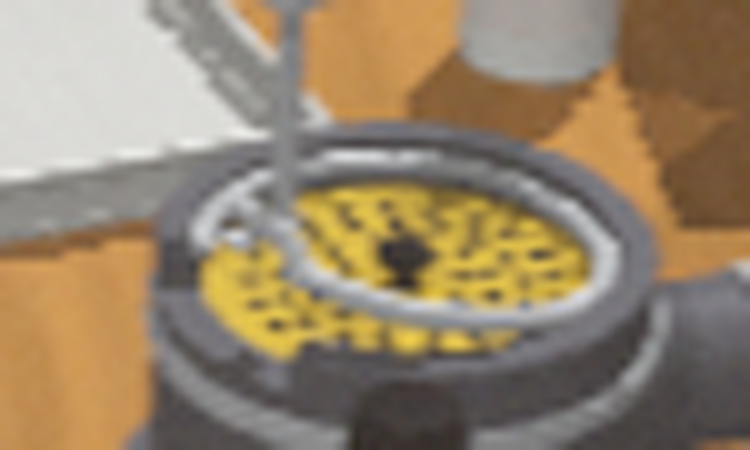

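View pics/t9c.png

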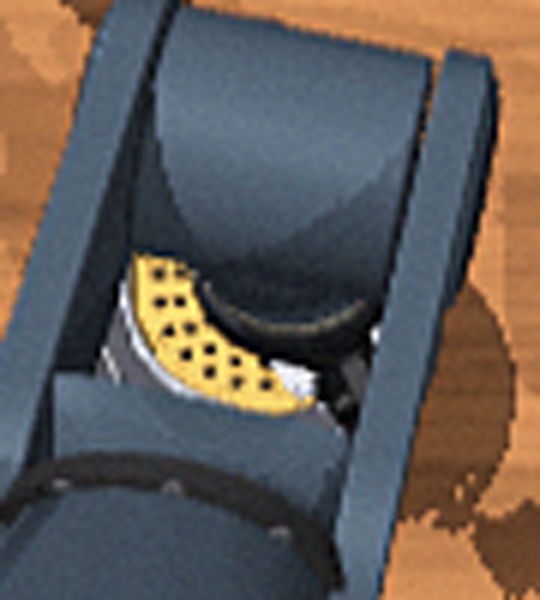

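Tail wire now about 28 mm up at ≈0.128 m, held by the pick alone for over 0.5 s (side 273–280,186–190). Lower, check it rests on the rim, then withdraw.

```bash
python3 -m inch '[[1,[0,0,0.04],[0,0,0]],[1,[0,0,0.09],[0,0,0]],[1,[0,0,0.14],[0,0,0]],[1,[0,0,0.19],[0,0,0]],[1,[0,0,0.24],[0,0,0]],[1,[0,0,0.24],[0,0,0]]]' 
python3 plan.py .5142 .0040 .199 31.2
python3 - <<'E'
from h import *
im,d=snapshot('side'); cv2.imwrite(f"pics/side10.png",im)
cv2.imwrite('pics/s10c.png',cv2.resize(im[165:210,250:325],None,fx=10,fy=10,interpolation=2))
E
```

```text
t: 10.95
tcp_pos: [0.5143, 0.004, 0.2059]
tool_rot: [0.491, 0.871, -0.0, 0.0]
force: [-0.7, 0.2, -0.3]
finger_gap: 0.219
t 10.95 tcp [0.5143 0.004  0.2059] yphi 31.2 F [-0.68  0.18 -0.32] gap 0.219
d [ 0.001 -0.001  0.069] rv [0. 0. 0.]
```

View pics/s10c.png

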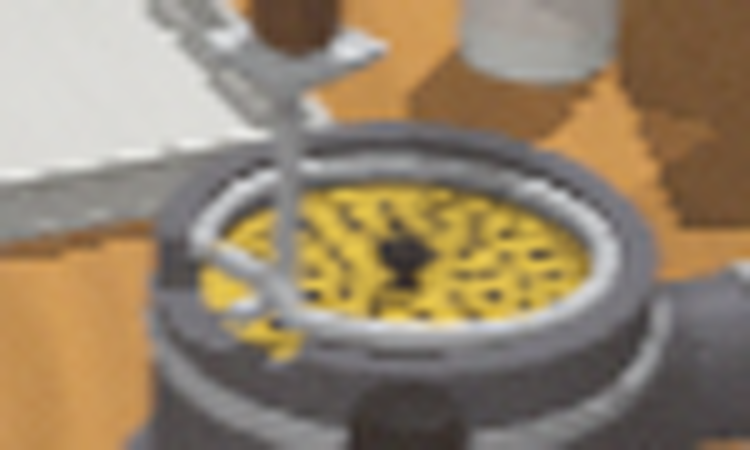

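The ring now sits up on the lip; the foot is free below it (toe at (274.5,195.5)). Withdraw inward and up.

```bash
python3 -m inch '[[1,[0,0.05,0.01],[0,0,0]],[1,[0,0.1,0.02],[0,0,0]],[1,[0,0.15,0.02],[0,0,0]],[1,[0,0.2,0.02],[0,0,0]],[1,[0,0.2,0.02],[0,0,0]],[1,[0,0.2,-0.2],[0,0,0]],[1,[0,0.2,-0.6],[0,0,0]],[1,[0,0.2,-1],[0,0,0]],[1,[0,0.2,-1],[0,0,0]]]' 
python3 -m inch '[[1,[-0.2,-0.15,-0.3],[0,0,0]],[1,[-0.6,-0.5,-0.35],[0,0,0]],[1,[-0.9,-0.65,-0.35],[0,0,0]],[1,[-0.9,-0.65,-0.35],[0,0,0]]]' 
python3 plan.py .5015 -.2885 .333 4.76
python3 - <<'E'
from h import *
im,d=snapshot('side'); cv2.imwrite(f"pics/side11.png",im)
cv2.imwrite('pics/s11c.png',cv2.resize(im[165:210,250:325],None,fx=10,fy=10,interpolation=2))
im,d=snapshot('top'); cv2.imwrite('pics/t11c.png',cv2.resize(im[120:220,190:280],None,fx=6,fy=6,interpolation=2))
E
```

```text
t: 11.9
tcp_pos: [0.5348, 0.014, 0.3122]
tool_rot: [0.491, 0.871, 0.002, 0.006]
force: [0.7, -0.6, -0.8]
finger_gap: 0.223
t: 12.3
tcp_pos: [0.5224, -0.1004, 0.341]
tool_rot: [0.493, 0.87, -0.001, 0.001]
force: [0.0, 0.5, -1.5]
finger_gap: 0.228
t 12.3 tcp [ 0.5224 -0.1004  0.341 ] yphi 30.92 F [ 0.03  0.46 -1.5 ] gap 0.228
d [-1.506 -1.145  0.085] rv [-0.      0.0004  0.0727]
```

View pics/s11c.png

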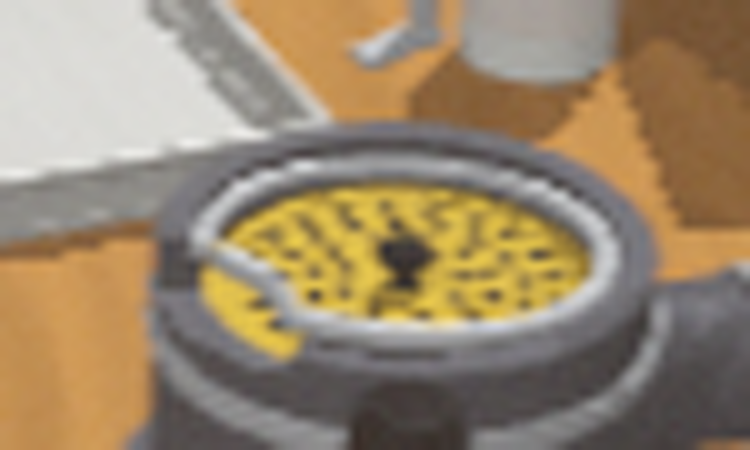

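View pics/t11c.png

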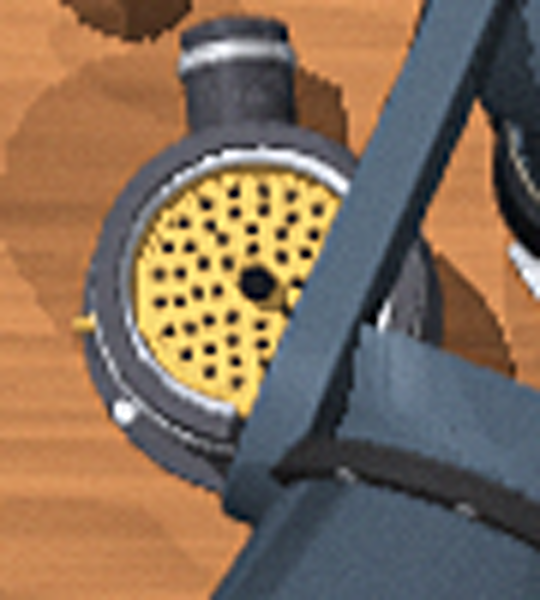

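The ring stays up on the near lip and still under the far lip; the screen is in place. Return the pick.

```bash
python3 -m inch '[[1,[-0.5,-0.38,0],[0,0,0.0727]],[1,[-0.8,-0.6,0],[0,0,0.0727]],[1,[-0.8,-0.6,0],[0,0,0.0727]],[1,[-0.8,-0.6,0],[0,0,0.0727]]]' >/dev/null
python3 plan.py .5013 -.2884 .335 4.75
```

```text
t 12.8 tcp [ 0.5119 -0.1954  0.3404] yphi 4.97 F [ 0.33  0.33 -1.13] gap 0.225
d [-0.917 -0.187  0.052] rv [-0.0002 -0.0003  0.0006]
```

```bash
python3 -m inch '[[1,[-0.5,-0.1,0],[0,0,0.0006]],[1,[-0.917,-0.187,0],[0,0,0.0006]],[1,[-0.917,-0.187,0],[0,0,0.0006]],[1,[-0.917,-0.187,0],[0,0,0.0006]],[1,[-0.917,-0.187,0],[0,0,0.0006]]]' >/dev/null
python3 plan.py .5013 -.2884 .280 4.75
```

```text
t 13.3 tcp [ 0.5019 -0.2864  0.3409] yphi 5.02 F [-0.34  0.63 -1.72] gap 0.222
d [-0.021 -0.007  0.609] rv [-0.0001 -0.0003  0.0008]
```

```bash
python3 -m inch '[[1,[-0.01,-0.01,0.3],[0,0,0]],[1,[-0.01,-0.01,0.7],[0,0,0]],[1,[-0.01,-0.01,0.85],[0,0,0]],[1,[-0.01,-0.01,0.85],[0,0,0]],[1,[-0.01,-0.01,0.85],[0,0,0]]]' >/dev/null
python3 plan.py .5013 -.2884 .154 4.75
python3 - <<'E'
from h import *
im,d=snapshot('side'); cv2.imwrite(f"pics/side12.png",im)
cv2.imwrite('pics/s12c.png',cv2.resize(im[190:300,250:360],None,fx=5,fy=5,interpolation=2))
E
```

```text
t 13.8 tcp [ 0.5015 -0.2886  0.2569] yphi 4.96 F [ 0.11  0.12 -0.93] gap 0.225
d [ 0.002 -0.003  1.029] rv [0.0001 0.     0.0006]
```

View pics/s12c.png

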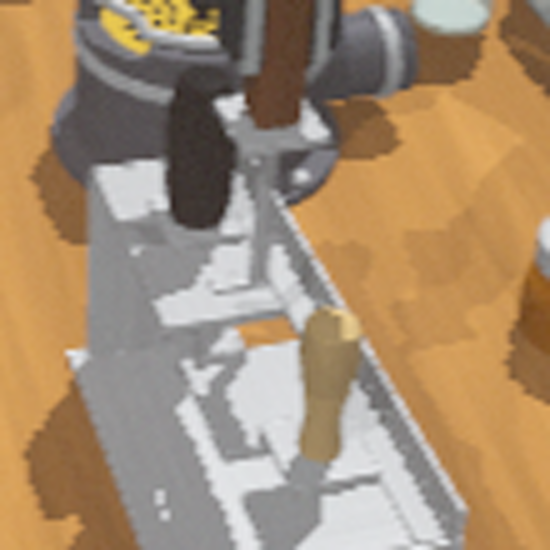

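The pick hangs above the free middle slot (shaft end at side ≈(302,247)), the other tools undisturbed. Lower, stopping just above the shelf.

```bash
python3 -m inch '[[1,[0,0,0.15],[0,0,0]],[1,[0,0,0.3],[0,0,0]],[1,[0,0,0.5],[0,0,0]],[1,[0,0,0.7],[0,0,0]],[1,[0,0,0.9],[0,0,0]],[1,[0,0,0.98],[0,0,0]],[1,[0,0,0.98],[0,0,0]]]'
python3 plan.py .5013 -.2884 .154 4.75
```

```text
t: 14.55
tcp_pos: [0.5011, -0.2896, 0.1585]
tool_rot: [0.677, 0.736, 0.0, -0.0]
force: [-0.2, -0.2, -0.4]
finger_gap: 0.226
t 14.55 tcp [ 0.5011 -0.2896  0.1585] yphi 4.85 F [-0.21 -0.18 -0.4 ] gap 0.226
d [0.012 0.003 0.045] rv [-0.     -0.      0.0003]
```

```bash
python3 -m inch '[[1,[0.01,0,0.02],[0,0,0]],[1,[0.01,0,0.04],[0,0,0]],[1,[0.01,0,0.045],[0,0,0]],[1,[0.01,0,0.045],[0,0,0]]]'
python3 -m inch '[[0.2,[0,0,0],[0,0,0]],[-0.4,[0,0,0],[0,0,0]],[-1,[0,0,0],[0,0,0]],[-1,[0,0,0],[0,0,0]],[-1,[0,0,0],[0,0,0]],[-1,[0,0,-0.3],[0,0,0]],[-1,[0,0,-0.7],[0,0,0]],[-1,[0,0,-1],[0,0,0]],[-1,[0,0,-1],[0,0,0]]]'
python3 -m inch '[[-1,[0.6,0.15,-0.6],[0,0,0]],[-1,[0.95,0.15,-0.8],[0,0,0]],[-1,[0.95,0.15,-0.8],[0,0,0]]]'
python3 plan.py .5047 -.0017 .3 31
python3 - <<'E'
from h import *
im,d=snapshot('side'); cv2.imwrite(f"pics/side13.png",im)
cv2.imwrite('pics/s13c.png',cv2.resize(im[190:300,250:360],None,fx=5,fy=5,interpolation=2))
E
```

```text
t: 14.95
tcp_pos: [0.5009, -0.2889, 0.1543]
tool_rot: [0.677, 0.736, -0.0, 0.0]
force: [0.0, 0.3, -0.8]
finger_gap: 0.22
t: 15.85
tcp_pos: [0.5032, -0.2907, 0.2588]
tool_rot: [0.677, 0.736, 0.0, 0.005]
force: [0.2, -1.2, -0.4]
finger_gap: 1.001
t: 16.15
tcp_pos: [0.5079, -0.1906, 0.3355]
tool_rot: [0.676, 0.737, 0.001, 0.001]
force: [0.3, -0.2, 0.6]
finger_gap: 0.993
t 16.15 tcp [ 0.5079 -0.1906  0.3355] yphi 4.88 F [ 0.27 -0.19  0.6 ] gap 0.993
d [1.885 0.128 0.355] rv [ 0.0003  0.0001 -0.0726]
```

View pics/s13c.png

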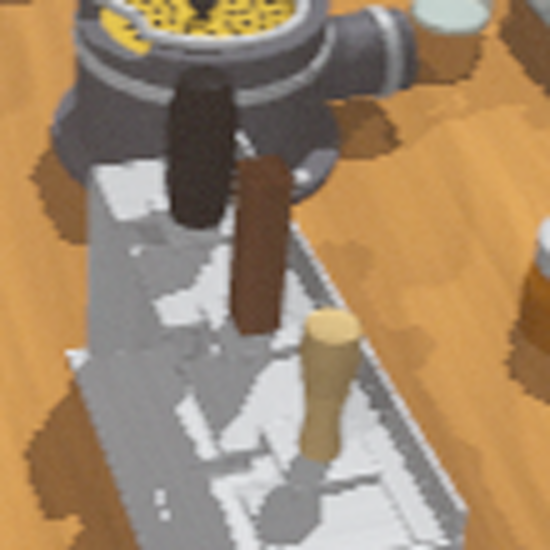

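The pick hangs upright in its slot, driver and scraper unmoved. Now a top view of the lifted ring.

Run:
```python
from h import *
im,d=snapshot('top'); cv2.imwrite(f"pics/top14.png",im); np.save('pics/top14_d.npy',d)
cv2.imwrite('pics/t14c.png',cv2.resize(im[120:220,190:280],None,fx=6,fy=6,interpolation=2))
im,d=snapshot('side'); cv2.imwrite(f"pics/side14.png",im)
cv2.imwrite('pics/s14c.png',cv2.resize(im[165:210,250:325],None,fx=10,fy=10,interpolation=2))
```

```text
(no output)
```

View pics/t14c.png

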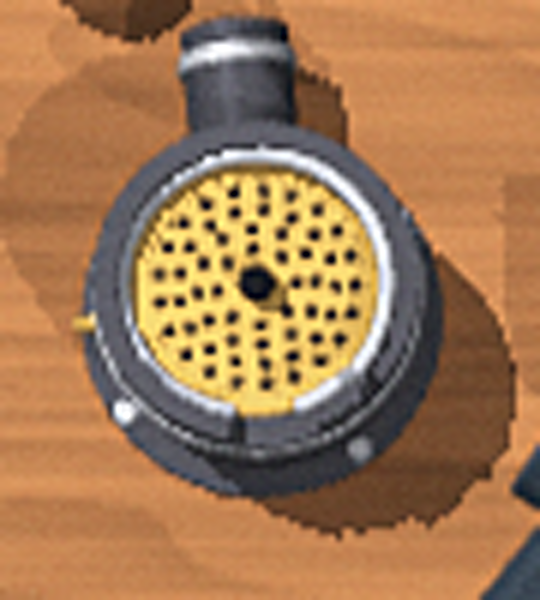

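View pics/s14c.png

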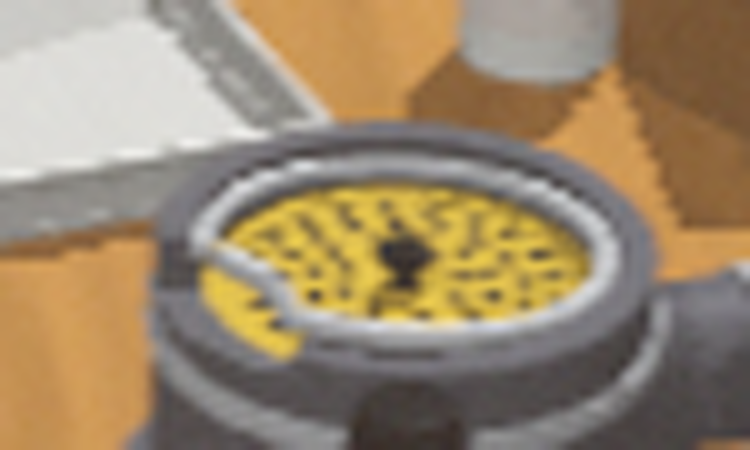

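The top crop shows the tail from (239.5,188) towards (249,182); side: tail from (270.5,190) to the kink (277.5,194). Triangulating.

```bash
python3 - <<'E'
from h import *
c=np.array([.5569,.0299])
def tri(a,b):
    o1,d1=ray('top',*a);o2,d2=ray('side',b[0]-.4,b[1]-1.9)
    A=np.c_[d1,-d2]; t=np.linalg.lstsq(A,o2-o1,rcond=None)[0]; p,q=o1+t[0]*d1,o2+t[1]*d2
    return p,q
for a,b in(((240,187.6),(270.5,189.8)),((243.2,186),(273.6,191.8)),((246.5,183.5),(277.5,194))):
    p,q=tri(a,b); print(p.round(4),q.round(4))
for ang in(22,31,40):
    f=np.radians(ang); p=[.5569-.061*np.cos(f),.0299-.061*np.sin(f),.1125]; print(ang,px('top',p).round(1),(px('side',p)+[.4,1.9]).round(1))
E
python3 plan.py .5040 -.0015 .3 31.2
```

```text
[0.4958 0.008  0.1163] [0.4915 0.0086 0.1157]
[ 5.004e-01 -4.000e-04  1.138e-01] [ 4.988e-01 -2.000e-04  1.136e-01]
[ 0.5076 -0.0092  0.1108] [ 0.5083 -0.0093  0.1109]
22 [240.4 186.1] [273.6 190.8]
31 [243.6 184.5] [275.7 192.2]
40 [246.5 182.5] [278.2 193.4]
t 16.3 tcp [ 0.5079 -0.1918  0.3343] yphi 4.95 F [ 0.54 -0.16 -0.35] gap 1.0
d [1.9   0.125 0.341] rv [ 0.0001  0.0002 -0.0729]
```

```bash
python3 -m inch '[[-0.2,[0.5,0.03,0],[0,0,-0.0729]],[0,[0.95,0.04,0],[0,0,-0.0729]],[0,[0.95,0.04,0],[0,0,-0.0729]],[0,[0.95,0.04,0],[0,0,-0.0729]]]' >/dev/null
python3 plan.py .5015 -.001 .25 31.2
```

```text
t 16.7 tcp [ 0.5031 -0.0975  0.3322] yphi 31.14 F [-0.15  0.2   0.  ] gap 0.501
d [0.833 0.487 0.822] rv [-0.0003 -0.0003 -0.0002]
```

```bash
python3 -m inch '[[0,[0.5,0.3,0.3],[0,0,0]],[0,[0.83,0.48,0.6],[0,0,0]],[0,[0.83,0.48,0.95],[0,0,0]],[0,[0.83,0.48,0.95],[0,0,0]],[0,[0.83,0.48,0.95],[0,0,0]]]' >/dev/null
python3 plan.py .5015 -.001 .15 31.2
```

```text
t 17.2 tcp [ 0.5023 -0.0033  0.2382] yphi 30.92 F [ 0.67 -0.4  -0.  ] gap 0.5
d [0.023 0.007 0.882] rv [-0.0003 -0.0001 -0.0008]
```

```bash
python3 -m inch '[[0,[0.02,0.01,0.4],[0,0,0]],[0,[0.02,0.01,0.8],[0,0,0]],[0,[0.02,0.01,1],[0,0,0]],[0,[0.02,0.01,1],[0,0,0]],[0,[0.02,0.01,1],[0,0,0]]]' >/dev/null
python3 plan.py .5015 -.001 .096 31.2
python3 - <<'E'
from h import *
im,d=snapshot('side'); cv2.imwrite(f"pics/side15.png",im)
cv2.imwrite('pics/s15c.png',cv2.resize(im[140:210,235:325],None,fx=8,fy=8,interpolation=2))
E
```

```text
t 17.7 tcp [ 0.5039 -0.0014  0.1403] yphi 30.92 F [0.67 0.88 0.13] gap 0.501
d [ 0.017 -0.02   0.443] rv [ 0.0004  0.0004 -0.0008]
```

View pics/s15c.png

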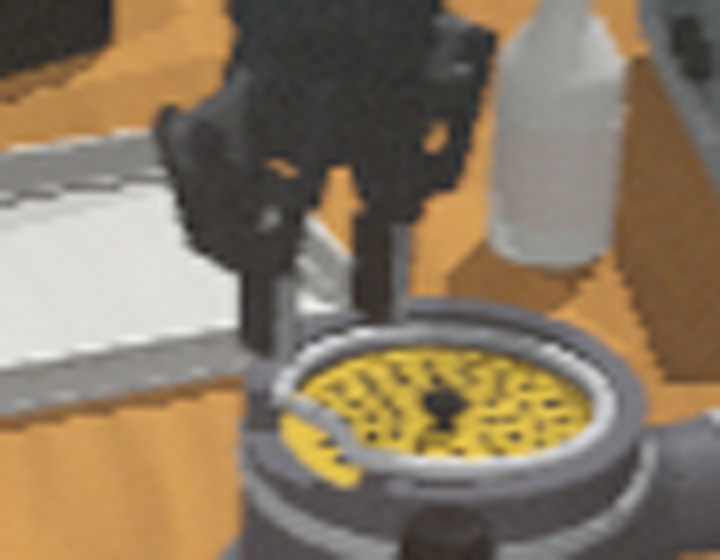

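The two fingers are astride the tail as planned (tips near side (269,184) and (282,180)). Down and grip.

```bash
python3 -m inch '[[0,[0.01,-0.02,0.2],[0,0,0]],[0,[0.01,-0.02,0.35],[0,0,0]],[0,[0.01,-0.02,0.44],[0,0,0]],[0,[0.01,-0.02,0.44],[0,0,0]],[0.4,[0.01,-0.02,0.44],[0,0,0]]]'
python3 - <<'E'
from h import *
im,d=snapshot('side'); cv2.imwrite(f"pics/side16.png",im)
cv2.imwrite('pics/s16c.png',cv2.resize(im[140:210,235:325],None,fx=8,fy=8,interpolation=2))
E
```

```text
t: 18.25
tcp_pos: [0.5006, -0.0002, 0.0958]
tool_rot: [0.492, 0.871, 0.0, 0.001]
force: [0.1, 0.9, 1.3]
finger_gap: 0.345
```

View pics/s16c.png

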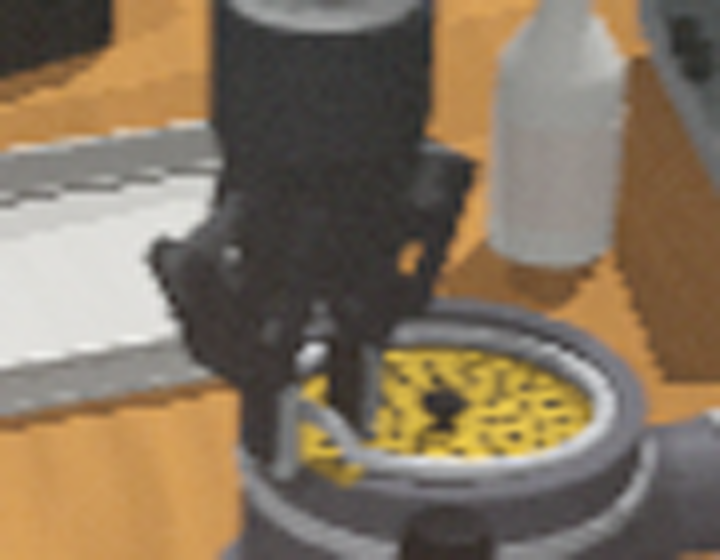

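The wire lies between the two pads, inner pad inside the ring. Close.

```bash
python3 -m inch '[[1,[0,0,0],[0,0,0]],[1,[0,0,0],[0,0,0]],[1,[0,0,0],[0,0,0]],[1,[0,0,0],[0,0,0]],[1,[0,0,-0.03],[0,0,0]],[1,[0,0,-0.06],[0,0,0]],[1,[0,0,-0.1],[0,0,0]],[1,[0,0,-0.1],[0,0,0]]]' 80
python3 - <<'E'
from h import *
im,d=snapshot('side'); cv2.imwrite(f"pics/side17.png",im)
cv2.imwrite('pics/s17c.png',cv2.resize(im[140:210,235:325],None,fx=8,fy=8,interpolation=2))
E
```

```text
t: 19.1
tcp_pos: [0.4988, 0.0001, 0.1048]
tool_rot: [0.492, 0.871, -0.0, -0.001]
force: [0.7, -1.1, -3.0]
finger_gap: 0.061
```

View pics/s17c.png

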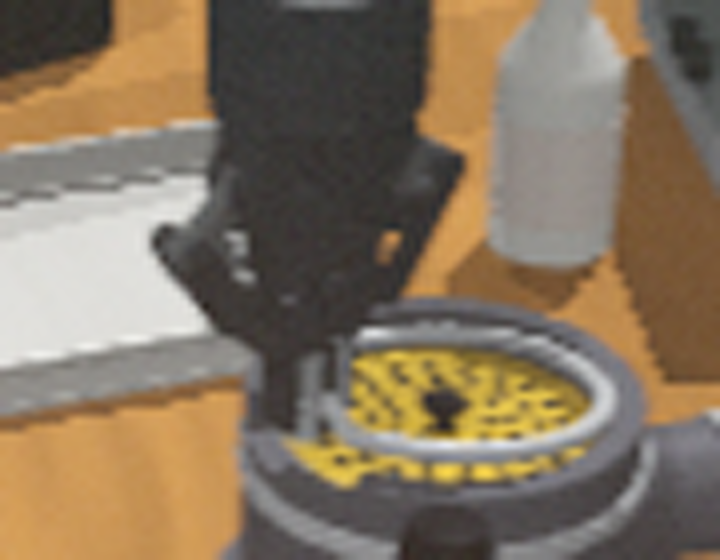

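The ring comes up with the gripper (about 3 N). Keep lifting in stages.

```bash
python3 -m inch '[[1,[0,0,-0.04],[0,0,0]],[1,[0,0,-0.08],[0,0,0]],[1,[0,0,-0.12],[0,0,0]],[1,[0,0,-0.16],[0,0,0]],[1,[0,0,-0.2],[0,0,0]],[1,[0,0,-0.2],[0,0,0]]]' 80
python3 - <<'E'
from h import *
im,d=snapshot('side'); cv2.imwrite(f"pics/side18.png",im)
cv2.imwrite('pics/s18c.png',cv2.resize(im[140:210,235:325],None,fx=8,fy=8,interpolation=2))
E
```

```text
t: 19.75
tcp_pos: [0.5005, -0.0, 0.1259]
tool_rot: [0.492, 0.871, 0.0, 0.001]
force: [0.3, -0.9, -0.6]
finger_gap: 0.062
```

View pics/s18c.png

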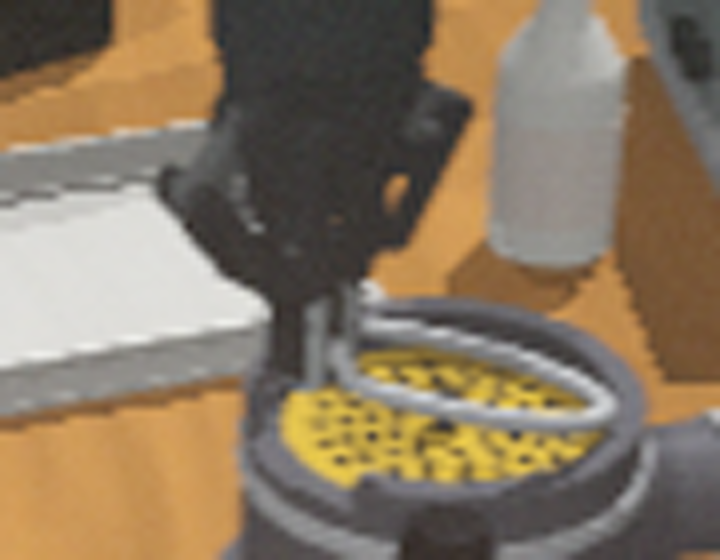

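Now both sides of the ring are out; only its far edge at (312,191) hangs low in the canister. Draw it slightly toward the front while lifting.

```bash
python3 -m inch '[[1,[0,-0.03,-0.05],[0,0,0]],[1,[0,-0.06,-0.1],[0,0,0]],[1,[0,-0.1,-0.15],[0,0,0]],[1,[0,-0.1,-0.2],[0,0,0]],[1,[0,-0.1,-0.25],[0,0,0]],[1,[0,-0.1,-0.25],[0,0,0]]]' 80
python3 - <<'E'
from h import *
im,d=snapshot('side'); cv2.imwrite(f"pics/side19.png",im)
cv2.imwrite('pics/s19c.png',cv2.resize(im[140:210,235:325],None,fx=8,fy=8,interpolation=2))
E
```

```text
t: 20.4
tcp_pos: [0.4916, -0.0052, 0.1506]
tool_rot: [0.492, 0.871, 0.0, 0.001]
force: [-0.6, -0.3, -1.1]
finger_gap: 0.058
```

View pics/s19c.png

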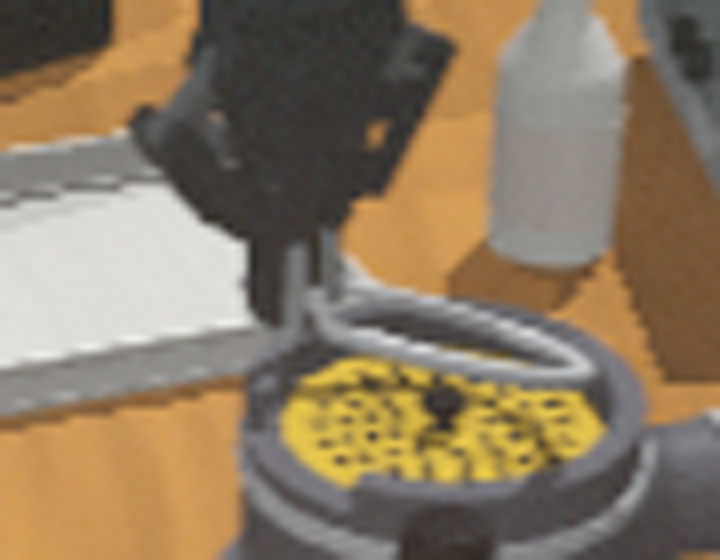

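The ring is free in the grip, the screen still seated. Lift and carry to the tray.

```bash
python3 -m inch '[[1,[0,-0.05,-0.2],[0,0,0]],[1,[0,-0.1,-0.45],[0,0,0]],[1,[0,-0.15,-0.7],[0,0,0]],[1,[0,-0.15,-0.8],[0,0,0]],[1,[0,-0.15,-0.8],[0,0,0]]]' 80
python3 plan.py .413 .287 .22 31.2
python3 - <<'E'
from h import *
im,d=snapshot('side'); cv2.imwrite(f"pics/side20.png",im)
cv2.imwrite('pics/s20c.png',cv2.resize(im[100:210,215:325],None,fx=6,fy=6,interpolation=2)[:600])
E
```

```text
t: 20.95
tcp_pos: [0.4792, -0.013, 0.2309]
tool_rot: [0.492, 0.871, 0.001, 0.002]
force: [0.6, 0.4, -1.4]
finger_gap: 0.056
t 20.95 tcp [ 0.4792 -0.013   0.2309] yphi 31.06 F [ 0.64  0.44 -1.41] gap 0.056
d [2.912 0.98  0.105] rv [ 0.0004  0.0004 -0.0004]
```

View pics/s20c.png

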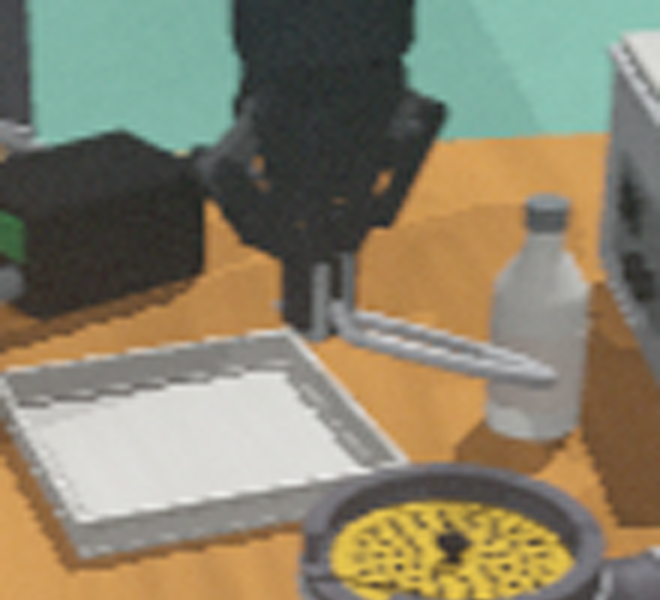

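The ring hangs about 25° tilted in the grip, clear of everything. Carry it across smoothly.

```bash
python3 -m inch '[[1,[0.15,0.05,0],[0,0,0]],[1,[0.4,0.13,0],[0,0,0]],[1,[0.7,0.23,0],[0,0,0]],[1,[1,0.33,0],[0,0,0]]]' 80 >/dev/null
python3 -m inch '[[1,[0.3,0.1,0],[0,0,0]],[1,[0.65,0.21,0],[0,0,0]],[1,[1,0.33,0],[0,0,0]]]'  >/dev/null
python3 -m inch '[[1,[0.3,0.1,0],[0,0,0]],[1,[0.6,0.2,0],[0,0,0]],[1,[0.8,0.3,0],[0,0,0]],[1,[0.9,0.32,0],[0,0,0]],[1,[0.9,0.32,0],[0,0,0]],[1,[0.9,0.32,0],[0,0,0]]]'
python3 plan.py .413 .287 .12 31.2
python3 - <<'E'
from h import *
im,d=snapshot('side'); cv2.imwrite(f"pics/side21.png",im)
cv2.imwrite('pics/s21c.png',cv2.resize(im[90:210,195:325],None,fx=5,fy=5,interpolation=2))
im,d=snapshot('top'); cv2.imwrite(f"pics/top21.png",im)
cv2.imwrite('pics/t21c.png',cv2.resize(im[130:260,70:200],None,fx=4,fy=4,interpolation=2))
E
```

```text
t: 22.3
tcp_pos: [0.4121, 0.2854, 0.229]
tool_rot: [0.492, 0.871, -0.001, -0.0]
force: [0.2, 0.8, -0.8]
finger_gap: 0.057
t 22.3 tcp [0.4121 0.2854 0.229 ] yphi 31.07 F [ 0.19  0.75 -0.84] gap 0.057
d [0.009 0.018 1.09 ] rv [-0.0003  0.     -0.0004]
```

View pics/s21c.png

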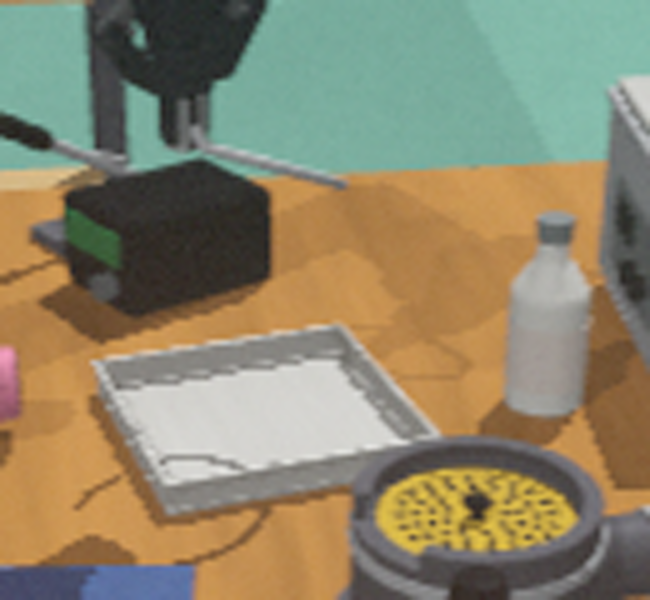

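View pics/t21c.png

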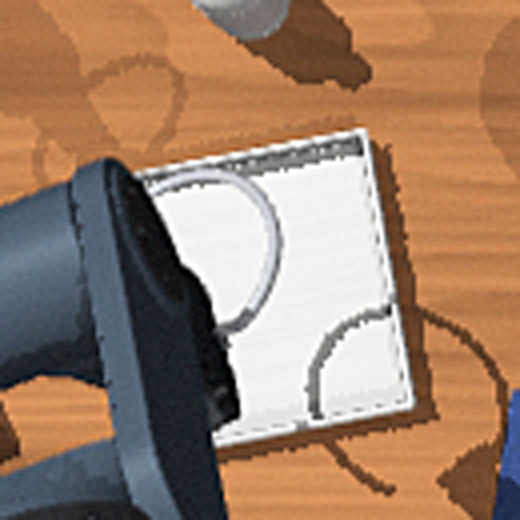

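Ring above the tray (perspective shifts it outward at this height). Lower in stages.

```bash
python3 -m inch '[[1,[0.01,0.01,0.2],[0,0,0]],[1,[0.01,0.01,0.5],[0,0,0]],[1,[0.01,0.01,0.8],[0,0,0]],[1,[0.01,0.01,1],[0,0,0]],[1,[0.01,0.01,1],[0,0,0]]]' >/dev/null
python3 -m inch '[[1,[0,0,0.2],[0,0,0]],[1,[0,0,0.4],[0,0,0]],[1,[0,0,0.55],[0,0,0]],[1,[0,0,0.55],[0,0,0]]]'
python3 plan.py .413 .287 .01 31.2
python3 - <<'E'
from h import *
im,d=snapshot('side'); cv2.imwrite(f"pics/side22.png",im)
cv2.imwrite('pics/s22c.png',cv2.resize(im[90:210,195:325],None,fx=5,fy=5,interpolation=2))
im,d=snapshot('top'); cv2.imwrite(f"pics/top22.png",im)
cv2.imwrite('pics/t22c.png',cv2.resize(im[130:260,70:200],None,fx=4,fy=4,interpolation=2))
E
```

```text
t: 23.3
tcp_pos: [0.4129, 0.2868, 0.0744]
tool_rot: [0.492, 0.87, -0.001, -0.001]
force: [-1.4, -0.4, -1.1]
finger_gap: 0.064
t 23.3 tcp [0.4129 0.2868 0.0744] yphi 31.0 F [-1.4  -0.43 -1.11] gap 0.064
d [0.001 0.003 0.644] rv [-0.0003 -0.     -0.0006]
```

View pics/s22c.png

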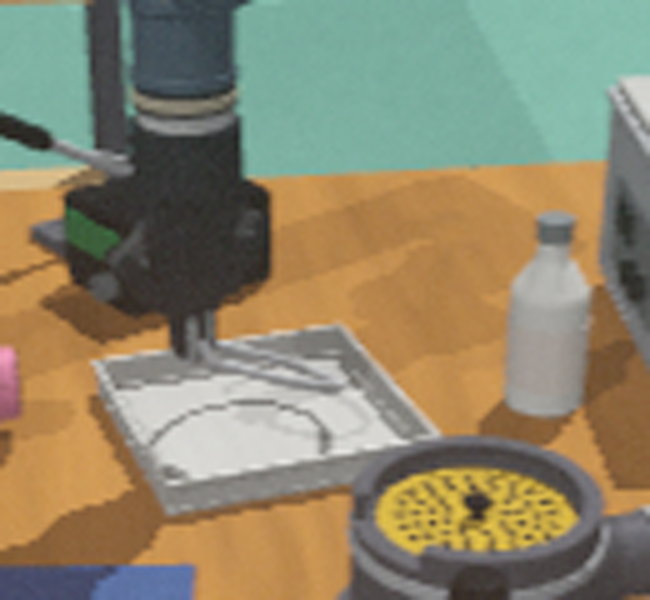

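View pics/t22c.png

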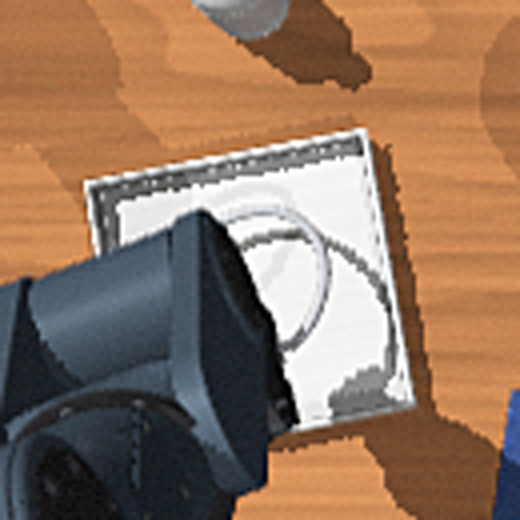

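The ring is within the tray walls in both views. Ease the grip a bit and lower so the ring pivots flat.

```bash
python3 -m inch '[[1,[0,0,0.15],[0,0,0]],[1,[0,0,0.28],[0,0,0]],[1,[0,0,0.34],[0,0,0]],[1,[0,0,0.38],[0,0,0]],[1,[0,0,0.38],[0,0,0]]]' 30
python3 -m inch '[[1,[0,0,0.05],[0,0,0]],[1,[0,0,0.1],[0,0,0]],[1,[0,0,0.15],[0,0,0]],[1,[0,0,0.15],[0,0,0]]]' 22
python3 - <<'E'
from h import *
im,d=snapshot('side'); cv2.imwrite(f"pics/side23.png",im)
cv2.imwrite('pics/s23c.png',cv2.resize(im[90:210,195:325],None,fx=5,fy=5,interpolation=2))
E
```

```text
t: 23.9
tcp_pos: [0.4134, 0.2876, 0.0374]
tool_rot: [0.492, 0.871, 0.0, 0.0]
force: [0.5, -2.3, 1.1]
finger_gap: 0.06
t: 24.3
tcp_pos: [0.4127, 0.2874, 0.0213]
tool_rot: [0.492, 0.871, -0.0, -0.0]
force: [-0.1, -2.0, 3.4]
finger_gap: 0.059
```

View pics/s23c.png

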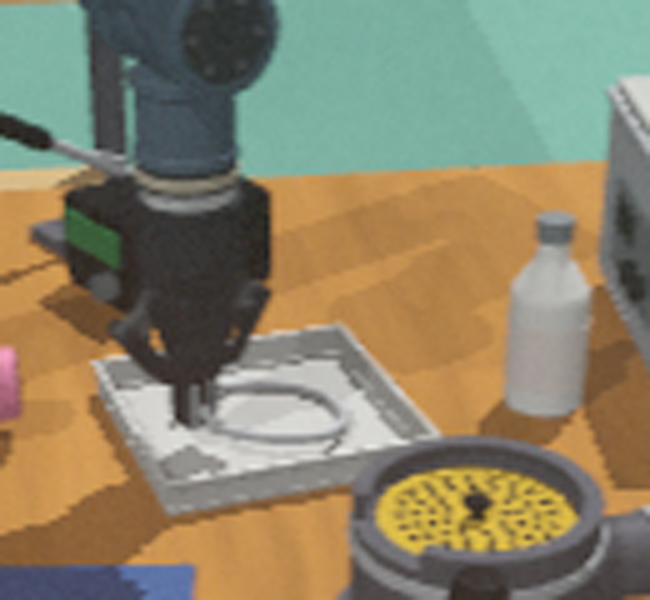

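The far edge touches the tray floor and the ring pivots flat as intended. Lower to about 9 mm, then open a little and rise.

```bash
python3 -m inch '[[1,[0,0,0.05],[0,0,0]],[1,[0,0,0.1],[0,0,0]],[1,[0,0,0.125],[0,0,0]],[1,[0,0,0.125],[0,0,0]]]' 22
python3 -m inch '[[0.8,[0,0,0],[0,0,0]],[0.6,[0,0,0],[0,0,0]],[0.4,[0,0,0],[0,0,0]],[0.3,[0,0,0],[0,0,0]],[0.3,[0,0,0],[0,0,0]],[0.3,[0,0,-0.2],[0,0,0]],[0.3,[0,0,-0.6],[0,0,0]],[0.3,[0,0,-1],[0,0,0]],[0.3,[0,0,-1],[0,0,0]]]'
python3 -m inch '[[0.3,[-0.4,-0.4,-0.5],[0,0,0]],[0.3,[-0.8,-0.6,-0.9],[0,0,0]],[0.3,[-0.8,-0.6,-0.9],[0,0,0]]]'
python3 - <<'E'
from h import *
im,d=snapshot('side'); cv2.imwrite(f"pics/side24.png",im)
cv2.imwrite('pics/s24c.png',cv2.resize(im[90:210,195:325],None,fx=5,fy=5,interpolation=2))
im,d=snapshot('top'); cv2.imwrite(f"pics/top24.png",im)
E
```

```text
t: 24.75
tcp_pos: [0.4124, 0.2875, 0.0086]
tool_rot: [0.492, 0.871, -0.001, -0.0]
force: [-0.7, -1.6, 0.9]
finger_gap: 0.059
t: 25.65
tcp_pos: [0.416, 0.289, 0.1137]
tool_rot: [0.492, 0.871, 0.004, 0.003]
force: [1.3, 0.2, -0.2]
finger_gap: 0.35
t: 25.95
tcp_pos: [0.402, 0.1866, 0.2]
tool_rot: [0.492, 0.871, -0.0, -0.0]
force: [0.9, -0.4, 0.2]
finger_gap: 0.348
```

View pics/s24c.png

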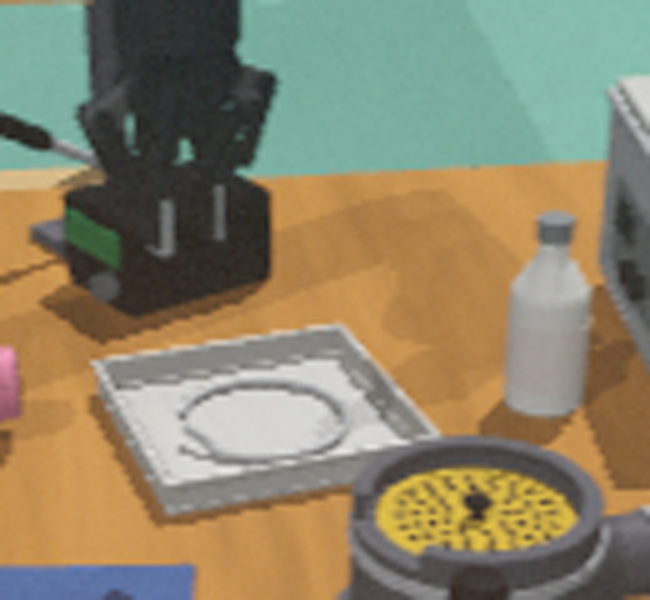

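View pics/top24.png

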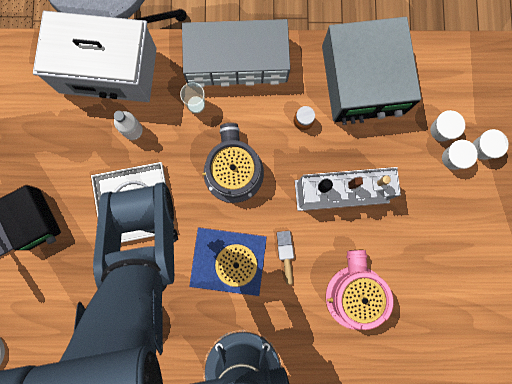

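The ring lies in the tray (side 232–264,166–183), screen in canister. Move the arm aside for a clear check of its centring and the rest.

```bash
python3 -m inch '[[0.3,[-0.5,0,0],[0,0,0]],[0.3,[-1,0,-0.3],[0,0,0]],[0.3,[-1,0,-0.3],[0,0,0]]]' >/dev/null
python3 -m inch '[[0.3,[-0.5,0,0],[0,0,0]],[0.3,[-1,0,0],[0,0,0]],[0.3,[-1,0,0],[0,0,0]],[0.3,[-1,0,0],[0,0,0]]]'
python3 - <<'E'
from h import *
im,d=snapshot('top'); cv2.imwrite(f"pics/top25.png",im)
C=cloud('top',d)
cv2.imwrite('pics/t25c.png',cv2.resize(im[150:260,80:190],None,fx=5,fy=5,interpolation=2))
g=cv2.cvtColor(im,cv2.COLOR_BGR2GRAY)
tc=np.array([.465,.3183])
# ring pixels: darker than floor inside tray interior
u,v=np.meshgrid(np.arange(512),np.arange(384)); K,o,M=cam('top')
D=np.stack([(u-K[0,2])/K[0,0],(v-K[1,2])/K[1,1],np.ones_like(u,float)],-1)@M.T; W=o+D*((.008-o[2])/D[...,2])[...,None]
m=(np.hypot(W[...,0]-tc[0],W[...,1]-tc[1])<.085); print('floor med',np.median(g[m]))
r=m&(g<np.median(g[m])-15); X=W[r][:,:2]
from meas import circ
c,R0=circ(X); print('ring',c,R0,len(X),'off',np.hypot(*(c-tc)))
im2=im; P=C
def reg(u0,v0,u1,v1,z0,z1):
    Q=C[v0:v1,u0:u1].reshape(-1,3); return Q[(Q[:,2]>z0)&(Q[:,2]<z1)]
for nm,b,z in(('pick',(345,165,370,195),(.200,.214)),('driver',(310,170,340,200),(.195,.212)),('scraper',(372,165,400,195),(.18,.21))):
    Q=reg(*b,*z); print(nm,Q.mean(0).round(4))
print('ring z',np.median(C[r][:,2]))
E
```

```text
t: 26.75
tcp_pos: [0.5054, 0.017, 0.2276]
tool_rot: [0.493, 0.87, -0.0, -0.002]
force: [-0.0, -0.3, -0.2]
finger_gap: 0.349
floor med 244.0
top brass ((232.49920654296875, 167.70689392089844), (40.38848876953125, 41.243709564208984), 65.80320739746094) world [0.5552 0.0294 0.0855] (array([0.55615853, 0.02954918]), np.float64(0.05656693985052376))
side brass ((288.94866943359375, 191.89125061035156), (17.53849220275879, 38.910484313964844), 89.57562255859375) world [0.5525 0.0282 0.0855] (array([0.5526503 , 0.02627044]), np.float64(0.05614962262894441))
top rim pts 782 [0.5668 0.0324 0.1003] [ 0.484  -0.0431  0.094 ] [0.63   0.104  0.1059] 0.10052364032731742
 mid [0.55700477 0.03044281]
side rim pts 437 [0.5574 0.0147 0.098 ] [ 0.4534 -0.1699  0.094 ] [0.6295 0.0993 0.1057] 0.09833113400149063
 mid [ 0.54146397 -0.03528487]
spigot [array([0.6711, 0.0432, 0.0634]), array([0.6763, 0.0446, 0.0631]), array([0.6825, 0.0465, 0.0627])] 0.7372680318446323
pick top [ 0.50096029 -0.28493415  0.20749342] [ 0.49198905 -0.29667382  0.20085579] [ 0.51024422 -0.27519446  0.21310458] 65
pick top sid
[... 477 characters left out ...]
8) 0.12365032
tray ((0.4649631381034851, 0.31819260120391846), (0.20606273412704468, 0.20681419968605042), 11.230561256408691) 0.026342077
trayfloor ((0.4714994430541992, 0.3242960274219513), (0.3053058683872223, 0.30727899074554443), 0.4539779722690582) 0.003569183
rim circle [0.55688146 0.02990842] 0.07349554547252331 36
spigot axis deg 6.906942181526765 284
 ridge 5.6383555605886615
tail px world [-0.05592338 -0.03508148  0.1045    ]
pick top by hand [ 0.50022682 -0.286768    0.207     ]
ring [0.46429402 0.31600091] 0.06190880451080331 424 off 0.0024050359886523963
pick [ 0.5009 -0.2859  0.2075]
driver [ 0.4947 -0.2086  0.2018]
scraper [ 0.5074 -0.3602  0.1892]
ring z 0.009689048845710646
```

View pics/t25c.png

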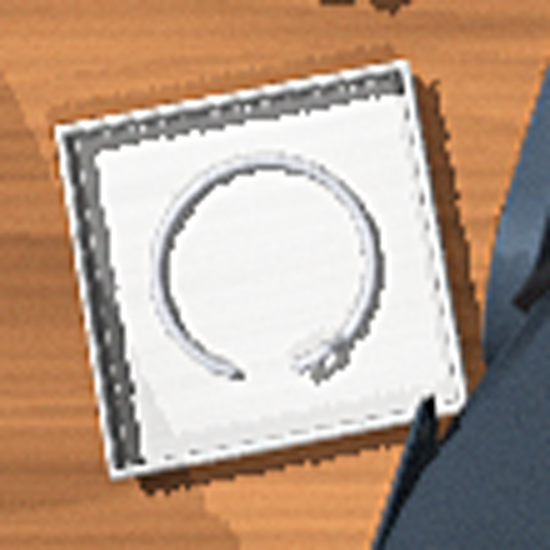

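View pics/top25.png

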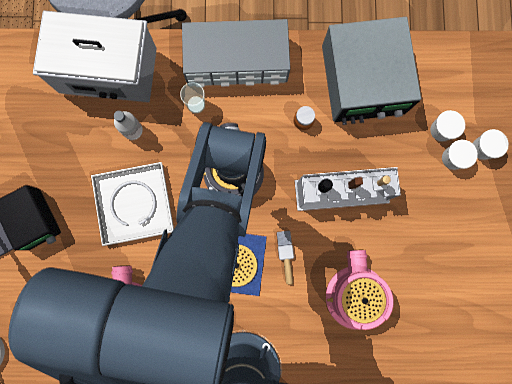

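The ring lies flat, 2 mm off the tray's centre (tail at px (144,222)). The pick is back at its starting height and place, and the driver, scraper, beaker (192,97), bottle (127,125) and jar (305,118) are where they were. I'll let the arm settle and hand in.

```bash
python3 -m inch '[[0.3,[0,0,-0.2],[0,0,0]],[0.3,[0,0,-0.2],[0,0,0]],[0.3,[0,0,-0.2],[0,0,0]],[0.3,[0,0,-0.2],[0,0,0]]]'
python3 -c "
from station import *
print(sign_off())"
```

```text
t: 27.2
tcp_pos: [0.5049, 0.0178, 0.2485]
tool_rot: [0.491, 0.871, -0.0, -0.001]
force: [-1.0, 0.7, 0.3]
finger_gap: 0.348
the job is handed in; nothing more can be done
None
```

I hooked the tail with the pick from inside the ring and lifted it about 28 mm, to about 128 mm by the arm's readings. The pick alone held it there for over 0.5 s. I then set it on the rim, hung the pick back, drew the ring out by its tail with the fingers and laid it in the tray. The job was handed in at 27.2 s; no verdict is reported.

**Last checks (pictures just before handing in):**
- **Ring:** it looks flat, with its centre about 2 mm from the tray's centre. Measured height of the wire top was about 10 mm, or 11 mm expected when flat.
- **Pick:** upright in the middle slot, top at 207.5 mm, less than 1 mm from where it started.
- **Driver and scraper:** within 1 mm of their start.
- **Beaker, bottle and jar:** no movement visible by eye; I did not measure them.
- **Screen:** seen in the canister in the side picture after release; in the last top picture the arm partly hides it.
- **Arm:** clear of everything, with no contact force beyond sensor noise.

**Disagreements:**
- The side camera read about 2 px low throughout. I checked this against the gripper and allowed for it.
- The gripper read about 5 mm opening on the 8 mm wire, but the grip held.

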